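# Photograph the flint tools on the clip bed

### The arm

A 7-joint arm with a two-finger parallel gripper is mounted at the origin on the work surface. World frame = base frame: x ahead of the robot, y to its left, z up, the work surface at z = 0. Lengths are in m, angles in rad, forces in N, time in s.
With the tool pointing down it reaches from about 0.4 to 0.925 m from the base axis. Payload 4.1 kg.
Tool frame: the origin (TCP) lies midway between the tips of the shut fingers; the grasp point (between the pads) lies 19 mm behind it; x points along the fingers, y is the direction in which the jaws open and shut, and the axes are right-handed (so a half turn about x gives the same grasp; the last joint's range is limited). The gripper opens to 85 mm and grips with 20 to 120 N. Pads are 22 mm wide; open, the fingers measure 114 mm over their backs; the gripper's body (76 mm by 85 mm) begins 54 mm behind the grasp point. The pads swing forward as they close: fully open they stand 13 mm farther back than shut.
Start: joints at [1.113, 0.398, 0.045, 1.537, -0.019, 1.207, -0.051], TCP at [0.228, -0.609, 0.231] pointing down, gripper open.
Joint ranges: [-2.82, 2.82], [-0.49, 2.23], [-1.37, 1.46], [0, 2.46], [-1.36, 4.5], [0.23, 2], [-2.94, 2.94]. Speed limits (rad/s): [2.57, 2.57, 3.14, 3.14, 3.14, 3.14, 3.14].

### API

Orientations are given as a unit quaternion [w, x, y, z].
In Python, from bench import read_state, read_camera, camera_params, sign_off, recognise, regions_of, landmark_of gives the robot as it stands.
- The arm moves only by the shell command python3 -m inch 'ROWS' [FORCE]. ROWS is JSON, a list of rows, each a list of 3 entries, a list of its own where there are three numbers: the opening, from 0 (shut) to 1 (fully open), then the shift along the world's x, y, z in m, then the turn about the world's z in rad. A call has exactly 5 rows; each row is the pose to reach, as a shift and turn from the pose measured when the call began; what a row does not reach only later rows make up. A row lasts 1/12 s, in which the tool goes at most 41.7 mm and 7.16 degrees, less where a joint would pass 70% of its speed; a pose out of reach is approached as far as the arm can. A call with a gripper value outside its range is refused whole. The fingers move at their own pace and stop on an object; FORCE is the grip in N (left out, the last holds). Time passes only in rows, so rows that repeat a pose let the fingers close, or fill a call up. It gives the time, the measured TCP pose, the force and the opening at its end, in the units of the state.
- read_state(): the state, without advancing time (a new reading comes with each control period).
- read_camera(name): name is "scene" or "top" or "wrist"; returns (picture, depth): 384x512x3 uint8, red, green, blue; 384x512 float32, m along the optical axis (not along the pixel's ray), 0 where there is no reading.
- camera_params(name): a dict with "camera_matrix" (3x3 intrinsics, pixels), "R" (3x3) and "t" (3): a world point X has camera coordinates R X + t. Camera axes: x right, y down, z forward; pixel columns grow to the right and rows downward; lengths in m; the calibration is good to about 2 mm. A picture is of the moment at which its call begins: read the wrist's pose just before it. camera_params takes no time and is no camera call; for the wrist camera it gives the pose at the moment of the call.
- sign_off(): hands the job in, once; it reports no verdict.
Trained networks look in the newest picture that a camera, given by its name, has taken for a name from the list of things; names that differ only in an ending like _2 or _b are one class to them, and where a whole thing is asked for, a point or a joint stands for the part that bears it (a point fixed in the world has none). Each returns a list of dicts, best first, with "p" (0 to 1); they miss things now and then, are a little off and sometimes report something else, mostly with a low value. They report only what shows in the picture. A call takes as long as a camera call. They do not tell look-alikes from the thing itself.
- recognise(camera, query): "point" ([x, y, z] in m, in the coordinates of the camera as it stood for that picture, good to about 4 mm: the middle of the surface that is visible of it).
- regions_of(camera, query): "pixels" (384x512 bool, what is visible of it).
- landmark_of(camera, query): "point" ([x, y, z] in m, in the coordinates of the camera as it stood for that picture, good to about 4 mm: a listed point, or the origin of a listed thing).
The state is a dict: "t": time; "joints": joint angles; "dq": joint speeds; "tau": joint torques, N m; "tcp_pos": TCP position; "tcp_rot": TCP orientation; "wrist_force": force on the tool from outside, world axes, zero at the start; "wrist_torque": the same for the moment, N m; "opening": finger opening in m.
Only numpy, scipy, OpenCV 4.12 (cv2) and the standard library are available. Lean on these libraries where they do the work, as an engineer would, in place of code of your own. Each camera call takes 0.05 s, during which the arm holds its last target. There are 200 camera calls.

### The job

Get the flint tools ready and photograph them: snap every flint carrier on the table fully home, flat on the bed, in a clip bay of its own (any bay), and lay the chequered photo scale inside the outlined strip on the bed. Then swing the frame counter's lever all the way to its stop and let it spring back, and after that with the flints and scale still in place, press the wide key of the keypad firmly until it registers, without leaning on it hard and without pressing the two small keys. Finally lay the scale back flat and lengthwise, wholly on its cork mat, with the flints left in their clips, and leave the hammerstone and the antler alone.

Things in the scene. Friction and masses are not known exactly. Their poses are not given: they have to be found in the camera images.
- blade_a_c (a point): A flint tool (dark stone) fixed on a pale wooden carrier bar 124 mm long (own x), 34 mm wide (y), 14 mm high; the flint on it is about 80 x 22 mm, top 28 mm above the bar's underside. 140 g. The point is the centre, half-way up: 14 mm above the underside, level with the bar's top. Lies flint up; grip the bar across its width at mid-length. Either way round is the same. May be absent
- blade_b_c (a point): Another flint tool (dark stone) fixed on a pale wooden carrier bar 124 mm long (own x), 34 mm wide (y), 14 mm high; the flint on it is about 80 x 22 mm, top 28 mm above the bar's underside. 140 g. The point is the centre, half-way up: 14 mm above the underside, level with the bar's top. Lies flint up; grip the bar across its width at mid-length. Either way round is the same. May be absent
- blade_c_c (a point): Another flint tool (dark stone) fixed on a pale wooden carrier bar 124 mm long (own x), 34 mm wide (y), 14 mm high; the flint on it is about 80 x 22 mm, top 28 mm above the bar's underside. 140 g. The point is the centre, half-way up: 14 mm above the underside, level with the bar's top. Lies flint up; grip the bar across its width at mid-length. Either way round is the same. May be absent
- bay1 (a point): One (at the bed's -y side) of the three clip bays of the bed: the point where the centre (half-way up) of a carrier lies when it is fully home, 24 mm above the table; the carrier's length lies along this x axis. The bays lie side by side along y, 85 mm apart
- bay2 (a point): The middle one of the three clip bays of the bed: the point where the centre (half-way up) of a carrier lies when it is fully home, 24 mm above the table; the carrier's length lies along this x axis. The bays lie side by side along y, 85 mm apart
- bay3 (a point): One (at the bed's +y side) of the three clip bays of the bed: the point where the centre (half-way up) of a carrier lies when it is fully home, 24 mm above the table; the carrier's length lies along this x axis. The bays lie side by side along y, 85 mm apart
- bed: Grey recording bed, its top 10 mm above the table. At each end of a bay, 66 mm either way along x, stands a sprung steel jaw, 24 mm wide, 34 mm high above the bed, with a flared mouth. A carrier set level between the two flares and pushed straight down with about 6 to 15 N spreads the jaws, then snaps flat on the bed with the jaw heads over its ends. Origin below the middle bay
- strip (a point): Centre of the white outlined strip (160 mm along its y axis, 44 mm along x) on the robot's side of the bed, in front of the gap between the middle and the +y bay, where the scale lies for the photograph; the point is where the scale's centre then is (4 mm above the bed's top, 14 mm above the table). The scale's length goes along this y axis
- scale_c (a point): Photo scale: flat black-and-white chequered plastic bar 140 mm long (own x), 30 mm wide, 8 mm thick, 60 g; the point is its centre, half-way up. Starts on the cork mat
- mat_c (a point): Cork mat 190 mm (own y) x 70 mm (x), 3 mm thick, home of the scale; the point is above the mat's centre, where the scale's centre is when it lies there (7 mm above the table). The scale's length goes along this y axis
- lever_pivot (a point): Frame counter: grey box 90 x 90 x 40 mm with a sprung lever on top. The point is the lever's pivot, on the top face's centre (40 mm above the table), the lever turns about its z axis; x and y are along the box's sides
- lever_tab (a point): Upright black round tab on the end of the lever, 12 mm across, 70 mm from the pivot axis; its top is 39 mm and its foot 5 mm above the box's top; the point is its centre, half-way up (62 mm above the table). At rest it stands 0.45 rad to the +y side of the box's -x direction, and it is pushed towards the box's -y
- lever (a joint): Angle of the counter's lever, rad: 0 at rest; grows anticlockwise seen from above, to the fixed stop at 0.90; it counts beyond 0.82. A spring (about 0.8 N at the tab at rest, 3.6 N at the stop) brings it back to 0 when it is let go
- record_key_top (a point): Centre of the top face of the wide membrane key of the keypad: 64 mm along y, 28 mm along x, its top 38.5 mm above the table, 3.5 mm above the panel. It gives at most 1.5 mm (about 7 N); it registers when pressed with more than 6 N for 0.3 s; more than 35 N damages it. Press with shut fingers
- keypad: Keypad: grey box 100 (x) x 140 (y) x 35 mm, origin at its underside's centre. The wide key's centre is 22 mm to -x of it; the two small keys (22 mm square) lie 52 mm in x and 46 mm either way in y from the wide key
- key_left: Small square key at the keypad's far (+x) side, +y corner; origin at the foot of the key. Not to be pressed
- key_right: Small square key at the keypad's far (+x) side, -y corner; origin at the foot of the key. Not to be pressed
- hammerstone: Bystander: egg-shaped brown stone, 72 mm across, 60 mm high, origin at its underside
- antler: Bystander: pale antler hammer, 200 mm long, 24 mm thick, lying along its x; origin on the table below its middle
- scale: The same photo scale; origin at the centre of its underside
Not all that is in view belongs to the job. What is shaped like the part that bears blade_b_c but orange is not meant. What is shaped like the part that bears blade_a_c but red is not meant.

How it is judged:
On the way, in this order (a step that is already met when the one before it is completed fails the run):
1. every flint carrier is snapped home in a bay and the scale lies in the strip (((horizontal distance between blade_a_c and bay1 below 0.012 m and z of blade_a_c in the frame of bay1 below 0.004 m and angle between the x axis of blade_a_c and the x axis of bay1, either way round below 0.12 rad and angle between blade_a_c's own z axis and vertical below 0.12 rad) or (horizontal distance between blade_a_c and bay2 below 0.012 m and z of blade_a_c in the frame of bay2 below 0.004 m and angle between the x axis of blade_a_c and the x axis of bay2, either way round below 0.12 rad and angle between blade_a_c's own z axis and vertical below 0.12 rad) or (horizontal distance between blade_a_c and bay3 below 0.012 m and z of blade_a_c in the frame of bay3 below 0.004 m and angle between the x axis of blade_a_c and the x axis of bay3, either way round below 0.12 rad and angle between blade_a_c's own z axis and vertical below 0.12 rad)) and ((horizontal distance between blade_b_c and bay1 below 0.012 m and z of blade_b_c in the frame of bay1 below 0.004 m and angle between the x axis of blade_b_c and the x axis of bay1, either way round below 0.12 rad and angle between blade_b_c's own z axis and vertical below 0.12 rad) or (horizontal distance between blade_b_c and bay2 below 0.012 m and z of blade_b_c in the frame of bay2 below 0.004 m and angle between the x axis of blade_b_c and the x axis of bay2, either way round below 0.12 rad and angle between blade_b_c's own z axis and vertical below 0.12 rad) or (horizontal distance between blade_b_c and bay3 below 0.012 m and z of blade_b_c in the frame of bay3 below 0.004 m and angle between the x axis of blade_b_c and the x axis of bay3, either way round below 0.12 rad and angle between blade_b_c's own z axis and vertical below 0.12 rad)) and ((horizontal distance between blade_c_c and bay1 below 0.012 m and z of blade_c_c in the frame of bay1 below 0.004 m and angle between the x axis of blade_c_c and the x axis of bay1, either way round below 0.12 rad and angle between blade_c_c's own z axis and vertical below 0.12 rad) or (horizontal distance between blade_c_c and bay2 below 0.012 m and z of blade_c_c in the frame of bay2 below 0.004 m and angle between the x axis of blade_c_c and the x axis of bay2, either way round below 0.12 rad and angle between blade_c_c's own z axis and vertical below 0.12 rad) or (horizontal distance between blade_c_c and bay3 below 0.012 m and z of blade_c_c in the frame of bay3 below 0.004 m and angle between the x axis of blade_c_c and the x axis of bay3, either way round below 0.12 rad and angle between blade_c_c's own z axis and vertical below 0.12 rad)) and horizontal distance between scale_c and strip below 0.022 m and z of scale_c in the frame of strip below 0.006 m and angle between the x axis of scale_c and the y axis of strip, either way round below 0.2 rad and angle between scale_c's own z axis and vertical below 0.15 rad), for 0.2 s.
2. the counter's lever is at its stop (value of joint lever above 0.82 rad), for 0.05 s.
3. the lever has sprung back (value of joint lever below 0.08 rad), for 0.2 s.
4. the wide key is pressed with more than 6 N for 0.3 s, with flints and scale in place (all of step 1 and contact force between the fingers and record_key above 6 N), for 0.3 s.
At the end, for the whole second after the job is handed in: Every carrier present lies home in a bay (centre within 12 mm of the bay's point and not more than 4 mm above it, within 0.12 rad), the scale lies flat on the cork mat (centre within 34 mm, lengthwise within 0.32 rad) at rest, and the lever is back (below 0.08 rad) (((horizontal distance between blade_a_c and bay1 below 0.012 m and z of blade_a_c in the frame of bay1 below 0.004 m and angle between the x axis of blade_a_c and the x axis of bay1, either way round below 0.12 rad and angle between blade_a_c's own z axis and vertical below 0.12 rad) or (horizontal distance between blade_a_c and bay2 below 0.012 m and z of blade_a_c in the frame of bay2 below 0.004 m and angle between the x axis of blade_a_c and the x axis of bay2, either way round below 0.12 rad and angle between blade_a_c's own z axis and vertical below 0.12 rad) or (horizontal distance between blade_a_c and bay3 below 0.012 m and z of blade_a_c in the frame of bay3 below 0.004 m and angle between the x axis of blade_a_c and the x axis of bay3, either way round below 0.12 rad and angle between blade_a_c's own z axis and vertical below 0.12 rad)) and ((horizontal distance between blade_b_c and bay1 below 0.012 m and z of blade_b_c in the frame of bay1 below 0.004 m and angle between the x axis of blade_b_c and the x axis of bay1, either way round below 0.12 rad and angle between blade_b_c's own z axis and vertical below 0.12 rad) or (horizontal distance between blade_b_c and bay2 below 0.012 m and z of blade_b_c in the frame of bay2 below 0.004 m and angle between the x axis of blade_b_c and the x axis of bay2, either way round below 0.12 rad and angle between blade_b_c's own z axis and vertical below 0.12 rad) or (horizontal distance between blade_b_c and bay3 below 0.012 m and z of blade_b_c in the frame of bay3 below 0.004 m and angle between the x axis of blade_b_c and the x axis of bay3, either way round below 0.12 rad and angle between blade_b_c's own z axis and vertical below 0.12 rad)) and ((horizontal distance between blade_c_c and bay1 below 0.012 m and z of blade_c_c in the frame of bay1 below 0.004 m and angle between the x axis of blade_c_c and the x axis of bay1, either way round below 0.12 rad and angle between blade_c_c's own z axis and vertical below 0.12 rad) or (horizontal distance between blade_c_c and bay2 below 0.012 m and z of blade_c_c in the frame of bay2 below 0.004 m and angle between the x axis of blade_c_c and the x axis of bay2, either way round below 0.12 rad and angle between blade_c_c's own z axis and vertical below 0.12 rad) or (horizontal distance between blade_c_c and bay3 below 0.012 m and z of blade_c_c in the frame of bay3 below 0.004 m and angle between the x axis of blade_c_c and the x axis of bay3, either way round below 0.12 rad and angle between blade_c_c's own z axis and vertical below 0.12 rad)) and horizontal distance between scale_c and mat_c below 0.034 m and z of scale_c in the frame of mat_c below 0.006 m and angle between the x axis of scale_c and the y axis of mat_c, either way round below 0.32 rad and angle between scale_c's own z axis and vertical below 0.15 rad and value of joint lever below 0.08 rad and linear speed of scale below 0.02 m/s); the robot touches nothing.
It fails at once if a small key is pressed with more than 3 N (contact force between anything else and key_left above 3 N or contact force between anything else and key_right above 3 N).
It fails at once if the wide key is leant on with more than 35 N (contact force between anything else and record_key above 35 N).
It fails at once if the hammerstone or the antler is shifted by more than 50 mm (distance of any of hammerstone, antler from where it was at the start of the episode above 0.05 m).
Of blade_a, blade_b, blade_c only 2 to 3 are there at a start; the rules pass over those that are not, and their reading is None.
At some moment in a run one of blade_a, blade_b, blade_c, scale may be knocked a few centimetres aside while the robot is not near it.
It also fails if it takes over 210 s, if anything falls off the work surface, if the arm or the gripper's body presses on something with over 40 N, if the wrist force passes 120 N, or if a joint passes its speed limit or range.

## Working session

There is one attempt and no reset: what is moved stays moved. The work goes in short steps, Python scripts to look and compute and a shell command to move; the robot and the scene stay as the last step left them, time stands still between calls to the robot, and variables do not carry over. Pictures are saved under pics/ and viewed, about 12 in all and at most 16, crops included, and the job is handed in when it is done.

```bash
ls; mkdir -p pics
cat > h.py <<'E'
import numpy as np, cv2
from bench import *
def world(cam,p):
    c=camera_params(cam); return np.array(c["R"]).T@(np.array(p)-np.array(c["t"]))
def snap(cam,name):
    im,d=read_camera(cam); cv2.imwrite(f"pics/{name}.png",im[:,:,::-1]); return im,d
def cloud(cam,d):
    c=camera_params(cam); K=np.array(c["camera_matrix"]); v,u=np.indices(d.shape)
    P=np.stack([(u-K[0,2])/K[0,0]*d,(v-K[1,2])/K[1,1]*d,d],-1)
    return (P-np.array(c["t"]))@np.array(c["R"])
def pix(cam,X):
    c=camera_params(cam); q=np.array(c["camera_matrix"])@(np.array(c["R"])@np.array(X)+np.array(c["t"])); return q[:2]/q[2]
E
python3 - <<'E'
from h import *
s=read_state(); print(s)
im,d=snap("top","top0"); np.save("top0.npy",cloud("top",d))
for q in ["blade_a_c","bay1","bay2","bay3","bed","strip","scale_c","mat_c","lever_pivot","lever_tab","record_key_top","keypad","hammerstone","antler"]:
    print(q,[(np.round(world("top",r["point"]),3).tolist(),round(float(r["p"]),2)) for r in landmark_of("top",q)])
snap("scene","scene0")
print(read_state()["t"])
E
```

```text
pics
{'t': 0.0, 'joints': array([ 1.11299085,  0.39918901,  0.04505707,  1.53788482, -0.01870043,
        1.20692071, -0.05072233]), 'dq': array([-0.00038719, -0.00095183,  0.00127749,  0.00043948, -0.00059828,
       -0.00150921,  0.00129282]), 'tau': array([-2.45458004e-04, -4.75122571e+01,  1.36439323e+00, -2.54221505e+01,
        1.15358230e-02,  9.50473332e-03,  3.37797246e-05]), 'tcp_pos': array([ 0.22803176, -0.60800038,  0.23026374]), 'tcp_rot': array([-0.12552328, -0.69557834, -0.12687899,  0.69592845]), 'wrist_force': array([ 0.06985829, -0.30186388,  0.31728277]), 'wrist_torque': array([-0.02396743,  0.05162899, -0.01335885]), 'opening': 0.08551298265242682}
blade_a_c [([0.642, 0.294, 0.015], 0.83)]
bay1 [([0.577, -0.075, 0.026], 0.8), ([0.578, 0.096, 0.023], 0.65), ([0.584, 0.011, 0.026], 0.63)]
bay2 [([0.577, -0.075, 0.026], 0.8), ([0.578, 0.096, 0.023], 0.65), ([0.584, 0.011, 0.026], 0.63)]
bay3 [([0.577, -0.075, 0.026], 0.8), ([0.578, 0.096, 0.023], 0.65), ([0.584, 0.011, 0.026], 0.63)]
bed [([0.579, 0.014, -0.001], 0.73), ([0.518, -0.459, -0.001], 0.2)]
strip [([0.432, 0.051, 0.013], 0.67)]
scale_c [([0.361, 0.244, 0.01], 0.79), ([0.356, 0.252, 0.005], 0.63), ([0.584, -0.306, 0.038], 0.5)]
mat_c [([0.358, 0.252, 0.009], 0.7)]
lever_pivot [([0.45, -0.32, 0.041], 0.78)]
lever_tab [([0.381, -0.29, 0.061], 0.53)]
record_key_top [([0.587, -0.303, 0.036], 0.66)]
keypad [([0.434, 0.053, 0.015], 0.61), ([0.642, -0.258, 0.038], 0.56)]
hammerstone [([0.515, -0.461, -0.001], 0.6)]
antler [([0.516, 0.477, -0.001], 0.87)]
0.8
```

View pics/top0.png

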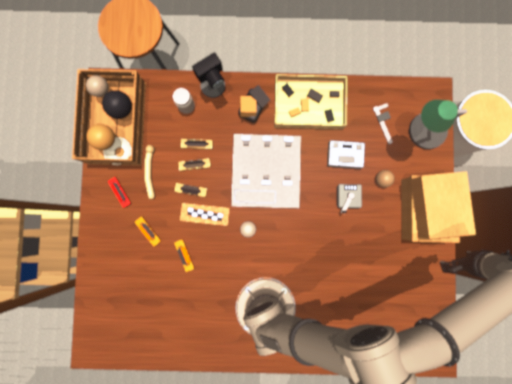

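View pics/scene0.png

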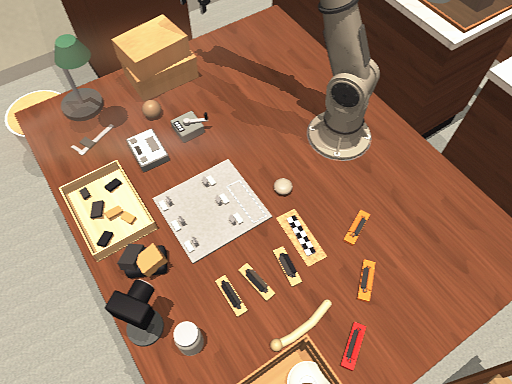

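```bash
cat >> h.py <<'E'
from scipy.spatial.transform import Rotation as Rn
def rect(P):
    (c,(w,h),a)=cv2.minAreaRect(P[:,:2].astype(np.float32)*1000)
    b=cv2.boxPoints(((c),(w,h),a)); e=[b[1]-b[0],b[2]-b[1]]; e=max(e,key=np.linalg.norm)
    y=np.arctan2(e[1],e[0]); y=(y+np.pi/2)%np.pi-np.pi/2
    return np.round(c,1).tolist(),np.round(sorted([w,h]),0).tolist(),round(float(y),3)
def tool():
    s=read_state(); q=s["tcp_rot"]; R=Rn.from_quat([q[1],q[2],q[3],q[0]]).as_matrix()
    return s["t"],s["tcp_pos"].round(4),"jawdir",round(float(np.arctan2(R[1,1],R[0,1])),3),"tilt",R[:,0].round(3),"F",s["wrist_force"].round(1),"open",round(s["opening"],4),"q7",round(s["joints"][6],2)
E
python3 - <<'E'
from h import *
P=np.load("top0.npy"); im=cv2.imread("pics/top0.png")
for n,(u,v) in dict(a=(197,144),b=(194,164),c=(190,189),scale=(205,214),strip=(267,200),key=(345,155),counter=(348,196)).items():
    print(n,P[v,u].round(3))
print(tool())
c=camera_params("wrist"); R=np.array(c["R"]);print("wristcam",(-R.T@c["t"]).round(3),R[2].round(3),R[0].round(3))
E
```

```text
a [0.636 0.287 0.023]
b [0.555 0.295 0.028]
c [0.456 0.307 0.029]
scale [0.36  0.247 0.014]
strip [0.421 0.003 0.013]
key [ 0.604 -0.298  0.041]
counter [ 0.442 -0.308  0.05 ]
(0.8, array([ 0.2283, -0.6087,  0.2314]), 'jawdir', -1.212, 'tilt', array([ 0., -0., -1.]), 'F', array([-0. ,  0.1,  0.1]), 'open', 0.0851, 'q7', np.float64(-0.05))
wristcam [ 0.302 -0.581  0.375] [-0.284 -0.106 -0.953] [ 0.351 -0.936  0.   ]
```

```bash
python3 -m inch '[[1,[0.025,0.035,0.01],0],[1,[0.05,0.07,0.02],0],[1,[0.075,0.1,0.03],0],[1,[0.1,0.135,0.04],0],[1,[0.125,0.17,0.05],0]]'; python3 -m inch '[[1,[0.025,0.035,0.01],0],[1,[0.05,0.07,0.02],0],[1,[0.075,0.1,0.03],0],[1,[0.1,0.135,0.04],0],[1,[0.125,0.17,0.05],0]]'
```

```text
t: 1.22
tcp_pos: [0.3494, -0.4438, 0.2801]
tcp_rot: [0.126, 0.696, 0.126, -0.696]
wrist_force: [1.2, 0.4, -0.4]
opening: 0.0855
t: 1.63
tcp_pos: [0.4693, -0.2805, 0.3286]
tcp_rot: [0.127, 0.696, 0.126, -0.695]
wrist_force: [1.6, 0.1, 0.5]
opening: 0.0852
```

```bash
cat > look.py <<'E'
import sys; from h import *
name=sys.argv[1]; im,d=snap("wrist",name); W=cloud("wrist",d); np.save(name+".npy",W)
print(tool())
for q in sys.argv[2:]:
    print(q,[(world("wrist",r["point"]).round(4).tolist(),pix("wrist",world("wrist",r["point"])).astype(int).tolist(),round(float(r["p"]),2)) for r in landmark_of("wrist",q)])
E
python3 look.py w1 lever_pivot lever_tab record_key_top keypad key_left key_right
python3 -m inch '[[1,[0.02,0.035,0.0],0],[1,[0.04,0.07,0.0],0],[1,[0.05,0.105,0.0],0],[1,[0.06,0.14,0.0],0],[1,[0.06,0.17,0],-0.1]]'; python3 -m inch '[[1,[0,0.03,0],-0.1],[1,[0,0.06,0],-0.2],[1,[0,0.09,0],-0.3],[1,[0,0.11,0],-0.36],[1,[0,0.11,0],-0.36]]'
python3 look.py w2 bay1 bed strip
```

```text
(1.6833, array([ 0.4766, -0.2708,  0.3308]), 'jawdir', -1.198, 'tilt', array([ 0.009,  0.004, -1.   ]), 'F', array([5.3, 7.5, 1.4]), 'open', 0.0853, 'q7', np.float64(-0.78))
lever_pivot [([0.455, -0.314, 0.0411], [274, 174], 0.94)]
lever_tab [([0.3818, -0.2889, 0.0662], [239, 214], 0.91), ([0.6443, -0.2535, 0.0358], [283, 24], 0.42)]
record_key_top [([0.5903, -0.3037, 0.0384], [301, 76], 0.89), ([0.6394, -0.3525, 0.0321], [347, 54], 0.48), ([0.5793, 0.012, 0.0014], [85, 0], 0.16)]
keypad [([0.6128, -0.31, -0.0026], [306, 63], 0.83)]
key_left [([0.6383, -0.2579, 0.0334], [281, 24], 0.89)]
key_right [([0.6375, -0.3571, 0.0353], [349, 53], 0.65)]
t: 2.4
tcp_pos: [0.5281, -0.1124, 0.3267]
tcp_rot: [-0.089, -0.701, -0.089, 0.702]
wrist_force: [0.1, 0.3, 0.5]
opening: 0.0854
t: 2.82
tcp_pos: [0.5276, 0.002, 0.3266]
tcp_rot: [0.037, -0.706, 0.035, 0.706]
wrist_force: [-0.4, -0.3, -0.6]
opening: 0.0856
(2.8667, array([ 0.5278, -0.0012,  0.3265]), 'jawdir', -1.675, 'tilt', array([-0.001,  0.001, -1.   ]), 'F', array([ 0.2, -0.8,  0.3]), 'open', 0.0855, 'q7', np.float64(-1.8))
bay1 [([0.5838, -0.0845, 0.0217], [305, 106], 0.73), ([0.5778, 0.0876, 0.0218], [190, 123], 0.73), ([0.5791, 0.0029, 0.0259], [247, 116], 0.71)]
bed [([0.5814, 0.0044, 0.0017], [245, 114], 0.79)]
strip [([0.5805, -0.0833, 0.0231], [304, 109], 0.73), ([0.4346, 0.0432, 0.0154], [232, 208], 0.71), ([0.6405, -0.2667, 0.0365], [439, 47], 0.51)]
```

View pics/w2.png

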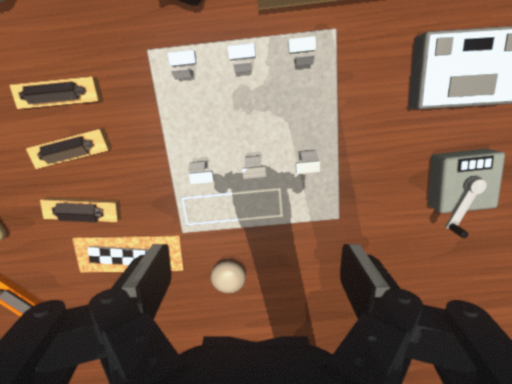

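Run:
```python
from h import *
W=np.load("w2.npy"); Z=W[...,2]
print("bed z",np.median(Z[(abs(W[...,0]-.58)<.03)&(abs(W[...,1]-.045)<.01)]))
m=((Z>.03)&(Z<.06)&(W[...,0]<.7)&(W[...,0]>.45)&(abs(W[...,1])<.2)).astype(np.uint8)
n,l,s,c=cv2.connectedComponentsWithStats(m)
for i in range(1,n):
    if s[i,4]>30: print(s[i,4],c[i].astype(int),rect(W[l==i]),W[l==i].mean(0).round(4))
m=(abs(Z-.010)<.004)&(abs(W[...,0]-.58)<.2)&(abs(W[...,1])<.17)
n,l,s,c=cv2.connectedComponentsWithStats(m.astype(np.uint8)); i=1+s[1:,4].argmax()
print("bed",s[i],rect(W[l==i]))
```

```text
bed z 0.01053276928721157
196 [304  59] ([646.2, -80.4], [12.0, 24.0], 1.564) [ 0.6462 -0.0801  0.0389]
183 [242  66] ([646.6, 4.5], [12.0, 24.0], -1.568) [0.6466 0.0045 0.0389]
184 [180  73] ([647.1, 89.4], [12.0, 24.0], 1.568) [0.647  0.0889 0.0386]
161 [308 156] ([513.7, -79.7], [12.0, 24.0], 1.559) [ 0.5139 -0.0795  0.0386]
154 [252 161] ([514.3, 5.2], [12.0, 24.0], -1.557) [0.5145 0.0051 0.0384]
158 [196 167] ([514.4, 90.0], [12.0, 24.0], 1.557) [0.5147 0.0896 0.0383]
bed [  147    29   192   204 29599] ([540.1, 4.9], [270.0, 291.0], -0.005)
```

```bash
python3 - <<'E'
from h import *
W=np.load("w2.npy"); im=cv2.imread("pics/w2.png")
for p in [(182,195),(280,188),(283,217),(186,224)]: print("strip corner",W[p[1],p[0]].round(4))
for p in [(229,275)]: print("stone",W[p[1],p[0]].round(4))
h=cv2.cvtColor(im,cv2.COLOR_BGR2HSV); Z=W[...,2]
m=((Z>.0085)&(Z<.036)&(W[...,1]>.2)).astype(np.uint8); m[260:]=0
n,l,s,c=cv2.connectedComponentsWithStats(m)
for i in range(1,n):
    if s[i,4]>300: print(s[i],c[i].astype(int),rect(W[l==i]))
E
python3 -m inch '[[1,[0.01,0.04,-0.02],0.12],[1,[0.02,0.08,-0.04],0.24],[1,[0.03,0.12,-0.06],0.36],[1,[0.04,0.16,-0.08],0.48],[1,[0.04,0.2,-0.1],0.6]]'; python3 -m inch '[[1,[0,0.03,0],0.12],[1,[0,0.06,0],0.24],[1,[0,0.09,0],0.36],[1,[0,0.09,0],0.48],[1,[0,0.09,0],0.6]]';python3 -m inch '[[1,[0,0,0],0.12],[1,[0,0,0],0.24],[1,[0,0,0],0.36],[1,[0,0,0],0.475],[1,[0,0,0],0.475]]'
python3 look.py w3 blade_a_c
```

```text
strip corner [0.465  0.1269 0.0119]
strip corner [ 0.4597 -0.0346  0.01  ]
strip corner [ 0.6059 -0.0096  0.4696]
strip corner [0.4127 0.1298 0.0111]
stone [0.3195 0.0664 0.0326]
[  10   77   89   32 2071] [54 92] ([642.3, 286.0], [34.0, 125.0], 1.558)
[  26  129   83   40 1747] [ 67 148] ([558.7, 292.9], [34.0, 126.0], -1.433)
[  40  199   79   24 1554] [ 79 210] ([456.4, 303.1], [35.0, 125.0], 1.421)
[ 88 247  60  13 594] [113 253] ([367.8, 260.3], [24.0, 105.0], 1.434)
t: 3.43
tcp_pos: [0.5692, 0.178, 0.233]
tcp_rot: [0.172, 0.686, 0.171, -0.686]
wrist_force: [1.0, -0.6, 0.0]
opening: 0.0855
t: 3.85
tcp_pos: [0.5694, 0.2686, 0.2325]
tcp_rot: [0.369, 0.603, 0.369, -0.603]
wrist_force: [-0.1, -0.6, 0.1]
opening: 0.0856
t: 4.27
tcp_pos: [0.5707, 0.2659, 0.2318]
tcp_rot: [0.5, 0.5, 0.5, -0.5]
wrist_force: [0.6, 0.2, -0.7]
opening: 0.0851
(4.3167, array([0.5706, 0.2662, 0.2318]), 'jawdir', -0.004, 'tilt', array([ 0.   , -0.001, -1.   ]), 'F', array([-0.3, -0.4,  0.5]), 'open', 0.0855, 'q7', np.float64(-0.76))
blade_a_c [([0.6413, 0.2924, 0.0129], [312, 140], 0.9)]
```

```bash
cat > m3.py <<'E'
import sys; from h import *
W=np.load(sys.argv[1]+".npy"); Z=W[...,2]; lo,hi=float(sys.argv[2]),float(sys.argv[3])
m=((Z>lo)&(Z<hi)&(W[...,0]>.3)&(W[...,0]<.75)).astype(np.uint8)
n,l,s,c=cv2.connectedComponentsWithStats(m)
for i in range(1,n):
    if s[i,4]>300: print(s[i],rect(W[l==i]),W[l==i].max(0).round(4))
E
python3 m3.py w3 .0085 .036
python3 -m inch '[[0.7,[0.03,0.01,-0.04],0],[0.7,[0.06,0.02,-0.08],0],[0.7,[0.0715,0.02,-0.12],0],[0.7,[0.0715,0.02,-0.14],0],[0.7,[0.0715,0.02,-0.14],0]]'; python3 look.py w4 blade_a_c; python3 m3.py w4 .0085 .036
```

```text
[ 144   72   35  107 3120] ([456.2, 308.1], [34.0, 124.0], 1.417) [0.4824 0.3711 0.0303]
[ 223   82   42  105 2860] ([558.7, 297.4], [34.0, 124.0], -1.435) [0.5825 0.3599 0.0301]
[ 296   88   36  102 2867] ([642.3, 291.4], [34.0, 123.0], 1.555) [0.6601 0.3531 0.0294]
[  77  118   27  108 2631] ([359.9, 249.0], [32.0, 140.0], 1.408) [0.3867 0.3201 0.0142]
[  154   246   184   108 15400] ([550.9, 50.4], [190.0, 268.0], -0.005) [0.6853 0.1454 0.0359]
[ 58 273  36  36 989] ([318.4, 84.5], [37.0, 48.0], -1.57) [0.3368 0.1084 0.0358]
t: 4.78
tcp_pos: [0.6392, 0.2819, 0.0825]
tcp_rot: [-0.497, -0.497, -0.499, 0.507]
wrist_force: [-1.3, -1.9, -2.2]
opening: 0.0595
(4.8333, array([0.6399, 0.2835, 0.0869]), 'jawdir', -0.007, 'tilt', array([-0.008, -0.006, -1.   ]), 'F', array([ 0.2, -0.3, -0.5]), 'open', 0.0599, 'q7', np.float64(-0.82))
blade_a_c [([0.6439, 0.2971, 0.0207], [257, 187], 0.94)]
[   0   83   49  164 6600] ([458.9, 308.8], [33.0, 125.0], 1.409) [0.4842 0.3713 0.0333]
[ 103   95   86  163 7707] ([560.0, 298.9], [35.0, 124.0], -1.429) [0.5836 0.3624 0.0336]
[ 236  105   49  158 7073] ([643.2, 292.7], [34.0, 124.0], 1.559) [0.6607 0.355  0.0336]
[  0 335  33  26 455] ([406.4, 140.2], [19.0, 41.0], 0.713) [0.4277 0.1474 0.0153]
[ 100  341   49   43 1326] ([512.9, 118.2], [43.0, 54.0], 1.561) [0.5345 0.1451 0.0268]
```

```bash
python3 -m inch '[[0.7,[0.003,0.008,-0.03],0],[0.7,[0.003,0.008,-0.055],0],[0.7,[0.003,0.008,-0.075],0],[0.7,[0.003,0.008,-0.084],0],[0.7,[0.003,0.008,-0.084],0]]' 40; python3 -m inch '[[0,[0,0,0],0],[0,[0,0,0],0],[0,[0,0,0],0],[0,[0,0,0],0],[0,[0,0,0],0]]' 60;python3 -m inch '[[0,[0,0,0],0],[0,[0,0,0],0],[0,[0,0,0.02],0],[0,[0,0,0.04],0],[0,[0,0,0.06],0]]' 60; python3 -c "
from h import *;print(tool())"
```

```text
t: 5.3
tcp_pos: [0.6441, 0.2933, 0.0074]
tcp_rot: [-0.498, -0.5, -0.498, 0.503]
wrist_force: [-1.2, -0.6, -0.4]
opening: 0.0596
t: 5.72
tcp_pos: [0.6455, 0.2944, 0.0109]
tcp_rot: [0.499, 0.502, 0.498, -0.502]
wrist_force: [-1.5, -0.1, 5.9]
opening: 0.031
t: 6.13
tcp_pos: [0.6453, 0.2942, 0.0714]
tcp_rot: [-0.499, -0.502, -0.498, 0.502]
wrist_force: [0.3, 0.1, -1.1]
opening: 0.031
(6.1333, array([0.6453, 0.2942, 0.0714]), 'jawdir', -0.007, 'tilt', array([ 0.   , -0.001, -1.   ]), 'F', array([ 0.3,  0.1, -1.1]), 'open', 0.031, 'q7', np.float64(-0.83))
```

```bash
python3 -m inch '[[0,[0,-0.02,0.03],-0.12],[0,[-0.01,-0.05,0.06],-0.24],[0,[-0.02,-0.08,0.08],-0.36],[0,[-0.03,-0.11,0.08],-0.48],[0,[-0.03,-0.14,0.08],-0.6]]'; python3 -m inch '[[0,[-0.01,-0.03,0],-0.12],[0,[-0.02,-0.06,0],-0.24],[0,[-0.03,-0.09,0],-0.36],[0,[-0.035,-0.12,0],-0.48],[0,[-0.035,-0.15,0],-0.6]]';python3 -m inch '[[0,[0,-0.03,0],-0.12],[0,[0,-0.06,0],-0.24],[0,[0,-0.085,0],-0.36],[0,[0,-0.085,0],-0.36],[0,[0,-0.085,0],-0.36]]'; python3 -c "
from h import *;print(tool())"; python3 look.py w5 bay1; python3 m3.py w5 .030 .044;  python3 m3.py w5 .09 .2
```

```text
t: 6.55
tcp_pos: [0.6144, 0.154, 0.1538]
tcp_rot: [0.327, 0.628, 0.326, -0.627]
wrist_force: [-0.6, 0.4, -1.9]
opening: 0.0305
t: 6.97
tcp_pos: [0.5779, 0.0027, 0.1541]
tcp_rot: [0.125, 0.696, 0.124, -0.696]
wrist_force: [0.1, 0.6, -0.8]
opening: 0.0308
t: 7.38
tcp_pos: [0.5777, -0.0845, 0.1543]
tcp_rot: [-0.002, 0.707, -0.004, -0.707]
wrist_force: [-0.0, 0.8, -1.7]
opening: 0.0308
(7.3833, array([ 0.5777, -0.0845,  0.1543]), 'jawdir', -1.58, 'tilt', array([ 0.   , -0.003, -1.   ]), 'F', array([-0. ,  0.8, -1.7]), 'open', 0.0308, 'q7', np.float64(-1.63))
(7.4333, array([ 0.5779, -0.0822,  0.1543]), 'jawdir', -1.577, 'tilt', array([ 0.001, -0.002, -1.   ]), 'F', array([-0.3,  1.1, -1. ]), 'open', 0.0306, 'q7', np.float64(-1.63))
bay1 [([0.5787, 0.0977, 0.0259], [69, 182], 0.88), ([0.5811, 0.0163, 0.0289], [152, 180], 0.72)]
[ 171    5  341    9 1721] ([721.1, -152.1], [1.0, 268.0], -1.569) [ 0.7218 -0.018   0.044 ]
[  411    85   101   114 10013] ([613.4, -280.2], [96.0, 100.0], -0.039) [ 0.665  -0.2312  0.0415]
[128 103  35  14 364] ([646.5, 11.3], [11.0, 25.0], 1.565) [0.6521 0.0236 0.044 ]
[230 102  29  14 325] ([646.8, -73.5], [11.0, 24.0], 1.566) [ 0.6524 -0.0616  0.044 ]
[ 26 104  41  14 392] ([646.2, 96.2], [11.0, 26.0], 1.567) [0.6518 0.1092 0.044 ]
[ 61 239  32  19 424] ([514.1, 96.2], [14.0, 25.0], 1.555) [0.5211 0.109  0.044 ]
[147 239  29  18 399] ([514.4, 11.3], [13.0, 24.0], 1.558) [0.5207 0.0235 0.044 ]
[ 429  261   83   76 4694] ([447.7, -316.4], [89.0, 90.0], 0.019) [ 0.4928 -0.2713  0.044 ]
[  180   136   152   206 16100] ([577.3, -82.3], [59.0, 121.0], -0.009) [ 0.6378 -0.0531  0.2   ]
```

View pics/w5.png

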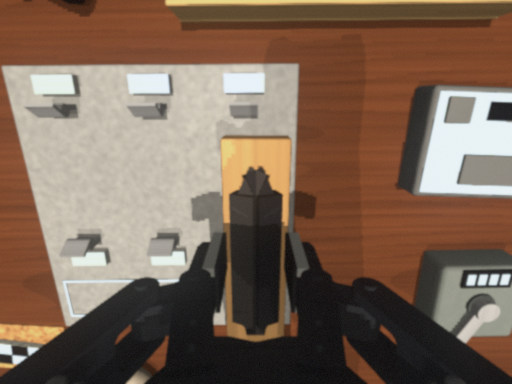

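```bash
python3 - <<'E'
s=open('h.py').read()
s=s.replace("c=camera_params(cam)","c=CP.get(cam) or camera_params(cam)").replace("from bench import *","from bench import *\nCP={}")
s=s.replace("im,d=read_camera(cam);","CP[cam]=camera_params(cam); im,d=read_camera(cam);")
open('h.py','w').write(s)
E
python3 look.py w6; python3 m3.py w6 .030 .044;  python3 m3.py w6 .144 .15;python3 - <<'E'
from h import *
W=np.load("w6.npy"); im=cv2.imread("pics/w6.png")
m=cv2.inRange(im,(40,110,170),(140,220,255))>0; m[:130]=0;m[:,:215]=0;m[:,300:]=0; P=W[m&(W[...,2]>.1)]
print(len(P),rect(P),np.median(P,0))
E
```

```text
(7.5333, array([ 0.578 , -0.0805,  0.1543]), 'jawdir', -1.574, 'tilt', array([ 0.001, -0.002, -1.   ]), 'F', array([-0.1,  0.5, -1.5]), 'open', 0.0306, 'q7', np.float64(-1.63))
[ 175    7  337    7 1673] ([720.7, -153.8], [1.0, 266.0], 1.57) [ 0.7213 -0.0209  0.044 ]
[ 414   87   98  114 9543] ([612.5, -282.0], [94.0, 100.0], -0.045) [ 0.6638 -0.2332  0.0413]
[ 30 103  41  14 422] ([646.8, 93.8], [11.0, 26.0], 1.566) [0.6525 0.1065 0.044 ]
[132 103  35  14 375] ([646.4, 8.9], [11.0, 25.0], 1.566) [0.6521 0.0213 0.044 ]
[235 103  29  14 331] ([646.0, -76.2], [11.0, 24.0], 1.566) [ 0.6517 -0.0643  0.044 ]
[ 63 239  33  18 433] ([514.6, 94.0], [13.0, 26.0], 1.552) [0.5211 0.1068 0.044 ]
[151 239  28  18 410] ([514.4, 9.2], [13.0, 24.0], 1.568) [0.5208 0.0213 0.044 ]
[ 431  263   81   76 4484] ([446.5, -316.9], [86.0, 91.0], 0.021) [ 0.4915 -0.2732  0.044 ]
3460 ([588.7, -81.0], [34.0, 135.0], -0.014) [ 0.62591059 -0.0812094   0.15805804]
```

Run:
```python
from h import *
W=np.load("w6.npy"); im=cv2.imread("pics/w6.png")
for u in (240,270): 
    for v in range(130,150,2): print(u,v,im[v,u],W[v,u].round(4))
for v in (160,250): print([ (u,W[v,u].round(4).tolist()) for u in (218,222,226,230,284,288,292,296)])
```

```text
240 130 [162 174 183] [ 0.6262 -0.0669  0.0113]
240 132 [162 174 182] [ 0.6243 -0.0668  0.011 ]
240 134 [141 156 167] [ 0.6223 -0.0667  0.0103]
240 136 [ 73  99 123] [ 0.6378 -0.0738  0.1496]
240 138 [ 80 122 161] [ 0.6377 -0.0741  0.1565]
240 140 [109 174 226] [ 0.6369 -0.0741  0.1575]
240 142 [115 184 233] [ 0.636  -0.0741  0.1577]
240 144 [114 183 233] [ 0.6351 -0.0741  0.1579]
240 146 [115 184 233] [ 0.634 -0.074  0.157]
240 148 [114 183 233] [ 0.6333 -0.0741  0.1589]
270 130 [164 178 185] [ 0.6261 -0.0957  0.0114]
270 132 [163 177 184] [ 0.6241 -0.0958  0.0107]
270 134 [149 164 173] [ 0.6222 -0.0958  0.0102]
270 136 [ 78 102 123] [ 0.6376 -0.0888  0.1486]
270 138 [ 73 115 152] [ 0.6375 -0.0885  0.1556]
270 140 [106 172 224] [ 0.637  -0.0883  0.1586]
270 142 [109 179 232] [ 0.636  -0.0883  0.1585]
270 144 [110 179 232] [ 0.6351 -0.0883  0.1584]
270 146 [111 180 232] [ 0.634  -0.0884  0.1577]
270 148 [110 179 232] [ 0.6333 -0.0883  0.1593]
[(218, [0.5969, -0.0444, 0.0106]), (222, [0.6274, -0.0653, 0.1581]), (226, [0.6275, -0.0672, 0.1586]), (230, [0.6272, -0.0691, 0.1573]), (284, [0.6272, -0.0952, 0.1579]), (288, [0.6273, -0.0971, 0.1582]), (292, [0.5965, -0.1179, 0.0105]), (296, [0.5968, -0.1217, 0.0119])]
[(218, [0.5896, -0.064, 0.1776]), (222, [0.5895, -0.0658, 0.1774]), (226, [0.5805, -0.0659, 0.1615]), (230, [0.5788, -0.0677, 0.1584]), (284, [0.5786, -0.0964, 0.1583]), (288, [0.5867, -0.0967, 0.1728]), (292, [0.5897, -0.0979, 0.1782]), (296, [0.5898, -0.0997, 0.1784])]
```

```bash
python3 -m inch '[[0,[0.0045,0.0048,-0.02],0.005],[0,[0.0045,0.0048,-0.05],0.005],[0,[0.0045,0.0048,-0.07],0.005],[0,[0.0045,0.0048,-0.08],0.005],[0,[0.0045,0.0048,-0.08],0.005]]'; python3 -c "
from h import *;print(tool())"
```

```text
t: 7.95
tcp_pos: [0.5806, -0.0741, 0.0719]
tcp_rot: [-0.002, -0.706, -0.001, 0.709]
wrist_force: [0.2, -0.9, -1.4]
opening: 0.031
(7.95, array([ 0.5806, -0.0741,  0.0719]), 'jawdir', -1.566, 'tilt', array([-0.004, -0.   , -1.   ]), 'F', array([ 0.2, -0.9, -1.4]), 'open', 0.031, 'q7', np.float64(-1.67))
```

```bash
python3 -m inch '[[0,[0.0018,-0.001,-0.005],-0.003],[0,[0.0018,-0.001,-0.01],-0.003],[0,[0.0018,-0.001,-0.015],-0.003],[0,[0.0018,-0.001,-0.015],-0.003],[0,[0.0018,-0.001,-0.015],-0.003]]'; python3 -m inch '[[0,[0,0,-0.005],0],[0,[0,0,-0.01],0],[0,[0,0,-0.015],0],[0,[0,0,-0.02],0],[0,[0,0,-0.02],0]]'; python3 -m inch '[[0,[0,0,-0.005],0],[0,[0,0,-0.01],0],[0,[0,0,-0.015],0],[0,[0,0,-0.02],0],[0,[0,0,-0.02],0]]'; python3 -c "
from h import *;print(tool())"
```

```text
t: 8.37
tcp_pos: [0.5825, -0.0752, 0.0571]
tcp_rot: [-0.001, -0.706, -0.0, 0.709]
wrist_force: [0.0, 0.1, -0.8]
opening: 0.0309
t: 8.78
tcp_pos: [0.5821, -0.0752, 0.0362]
tcp_rot: [-0.001, -0.705, -0.0, 0.709]
wrist_force: [1.2, -0.7, -3.7]
opening: 0.0309
t: 9.2
tcp_pos: [0.5823, -0.0752, 0.0206]
tcp_rot: [-0.001, -0.705, 0.0, 0.71]
wrist_force: [-11.5, 1.2, 33.7]
opening: 0.031
(9.2, array([ 0.5823, -0.0752,  0.0206]), 'jawdir', -1.57, 'tilt', array([-0.007, -0.002, -1.   ]), 'F', array([-11.5,   1.2,  33.7]), 'open', 0.031, 'q7', np.float64(-1.7))
```

```bash
python3 -m inch '[[0.65,[0,0,0.001],0],[0.65,[0,0,0.001],0],[0.65,[0,0,0.001],0],[0.65,[0,0,0.001],0],[0.65,[0,0,0.001],0]]'; python3 -m inch '[[0.65,[0,0,0.01],0],[0.65,[0,0,0.04],0],[0.65,[-0.02,0,0.08],0],[0.65,[-0.03,0.0,0.11],0],[0.65,[-0.03,0.0,0.14],0]]';python3 -m inch '[[0.65,[0,0.04,0.02],0.12],[0.65,[0,0.08,0.04],0.24],[0.65,[0,0.12,0.04],0.36],[0.65,[0,0.16,0.04],0.48],[0.65,[0,0.16,0.04],0.48]]'; python3 look.py w7; python3 m3.py w7 .016 .05
```

```text
t: 9.62
tcp_pos: [0.5817, -0.0752, 0.0206]
tcp_rot: [-0.001, -0.704, 0.0, 0.71]
wrist_force: [0.1, 0.1, -0.1]
opening: 0.0551
t: 10.03
tcp_pos: [0.5494, -0.0753, 0.1625]
tcp_rot: [-0.001, -0.703, 0.0, 0.711]
wrist_force: [-0.0, -0.6, -1.1]
opening: 0.0556
t: 10.45
tcp_pos: [0.5485, 0.0957, 0.2044]
tcp_rot: [-0.173, -0.684, -0.175, 0.687]
wrist_force: [-1.0, 1.9, 0.6]
opening: 0.0554
(10.5, array([0.5487, 0.0918, 0.2037]), 'jawdir', -1.08, 'tilt', array([-0.007, -0.003, -1.   ]), 'F', array([ 0.7,  0.1, -1.3]), 'open', 0.0554, 'q7', np.float64(-1.46))
[355   0  50  27 864] ([738.7, 68.7], [16.0, 40.0], -1.343) [0.7499 0.09   0.05  ]
[  45   42   89   53 2336] ([558.0, 298.0], [32.0, 93.0], -1.422) [0.5766 0.3448 0.0295]
[ 431   47   81   84 1689] ([721.5, -72.5], [29.0, 116.0], 1.312) [ 0.7499 -0.0194  0.05  ]
[294  53  38  33 598] ([668.7, 93.6], [16.0, 36.0], 1.57) [0.6768 0.1117 0.0221]
[290  77  29  23 365] ([646.8, 93.7], [12.0, 24.0], -1.568) [0.653  0.1058 0.0457]
[361  95  37  30 548] ([668.3, 8.7], [16.0, 37.0], 1.57) [0.6764 0.0269 0.0221]
[358 119  32  21 376] ([646.5, 8.9], [12.0, 25.0], 1.57) [0.6526 0.0214 0.0457]
[  14  124   74   55 1863] ([455.6, 307.9], [32.0, 85.0], 1.412) [0.4755 0.3498 0.0302]
[423 134  36  28 499] ([668.0, -76.1], [16.0, 37.0], 1.567) [ 0.6761 -0.0575  0.0216]
[ 344  156  110  122 4094] ([569.1, -75.6], [37.0, 166.0], 0.004) [ 0.6523 -0.0573  0.0461]
[218 187  37  34 700] ([502.8, 94.1], [36.0, 36.0], -0.001) [0.5209 0.1122 0.0463]
[280 219  38  32 637] ([502.6, 9.4], [36.0, 36.0], 0.008) [0.5208 0.0275 0.046 ]
[485 246  27  47 661] ([581.7, -239.0], [26.0, 56.0], 0.529) [ 0.6126 -0.2324  0.0375]
[191 307  16  33 354] ([321.4, 58.6], [15.0, 47.0], 0.675) [0.3374 0.0773 0.0336]
[468 328  44  41 560] ([482.7, -311.7], [17.0, 76.0], -1.566) [ 0.4915 -0.2736  0.0446]
```

View pics/w7.png

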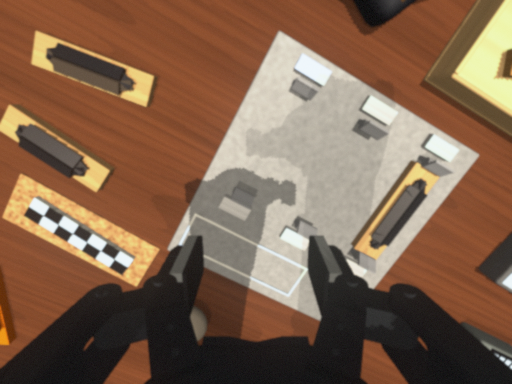

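```bash
python3 -c "
from h import *
W=np.load('w7.npy'); print([W[v,u].round(4) for u,v in ((372,240),(365,248),(420,172),(428,180))])"
python3 -m inch '[[0.7,[0.002,0.04,-0.02],0.12],[0.7,[0.004,0.08,-0.04],0.24],[0.7,[0.006,0.12,-0.06],0.36],[0.7,[0.008,0.16,-0.08],0.48],[0.7,[0.01,0.2,-0.1],0.6]]'; python3 -m inch '[[0.7,[0,0,0],0.12],[0.7,[0,0,0],0.24],[0.7,[0,0,0],0.36],[0.7,[0,0,0],0.48],[0.7,[0,0,0],0.6]]'; python3 -m inch '[[0.7,[0,0,0],0],[0.7,[0,0,0],0],[0.7,[0,0,0],0],[0.7,[0,0,0],0],[0.7,[0,0,0],0]]';  python3 look.py w8; python3 m3.py w8 .0085 .036
```

```text
[array([ 0.5388, -0.07  ,  0.0277]), array([ 0.5253, -0.07  ,  0.0258]), array([ 0.6341, -0.0703,  0.0236]), array([ 0.631 , -0.0836,  0.0246])]
t: 10.92
tcp_pos: [0.5582, 0.2726, 0.1124]
tcp_rot: [-0.369, -0.601, -0.366, 0.606]
wrist_force: [1.2, -1.5, 0.5]
opening: 0.06
t: 11.33
tcp_pos: [0.5586, 0.2711, 0.112]
tcp_rot: [0.533, 0.465, 0.528, -0.47]
wrist_force: [-0.4, 0.0, 0.9]
opening: 0.0599
t: 11.75
tcp_pos: [0.5587, 0.271, 0.1121]
tcp_rot: [0.533, 0.465, 0.528, -0.47]
wrist_force: [0.6, -0.2, -0.3]
opening: 0.06
(11.8, array([0.5586, 0.2711, 0.1121]), 'jawdir', 0.127, 'tilt', array([ 0.001, -0.01 , -1.   ]), 'F', array([-1. ,  0.4, -0.1]), 'open', 0.0597, 'q7', np.float64(-0.75))
[ 105   45   66  161 7052] ([456.1, 307.7], [35.0, 124.0], 1.423) [0.4818 0.3712 0.0299]
[ 236   81   44  147 5976] ([558.6, 297.3], [34.0, 123.0], -1.431) [0.5832 0.3605 0.0295]
[   4  101   47  158 5744] ([360.0, 248.1], [32.0, 141.0], 1.406) [0.3866 0.3195 0.0142]
[ 186  301  140   46 4049] ([577.3, 118.0], [55.0, 142.0], 0.012) [0.6479 0.1456 0.0247]
[  0 317  20  49 670] ([329.1, 80.5], [17.0, 47.0], -1.432) [0.3375 0.1033 0.0298]
[ 100  341   49   43 1327] ([439.8, 55.6], [55.0, 61.0], -1.44) [0.4688 0.0891 0.0128]
```

```bash
python3 -m inch '[[0.7,[0,0.015,-0.03],0.012],[0.7,[0,0.026,-0.06],0.012],[0.7,[0,0.026,-0.085],0.012],[0.7,[0,0.026,-0.102],0.012],[0.7,[0,0.026,-0.104],0.012]]' 40; python3 -m inch '[[0,[0,0,0],0],[0,[0,0,0],0],[0,[0,0,0],0],[0,[0,0,0],0],[0,[0,0,0],0]]' 60;python3 -m inch '[[0,[0,0,0],0],[0,[0,0,0],0],[0,[0,0,0.03],0],[0,[0,0,0.07],0],[0,[0,0,0.11],0]]' 60; python3 -m inch '[[0,[0.004,-0.04,0.03],-0.12],[0,[0.008,-0.08,0.04],-0.24],[0,[0.012,-0.12,0.04],-0.36],[0,[0.016,-0.16,0.04],-0.48],[0,[0.02,-0.2,0.04],-0.6]]'; python3 -m inch '[[0,[0,-0.03,0],-0.12],[0,[0,-0.06,0],-0.24],[0,[0,-0.08,0],-0.36],[0,[0,-0.08,0],-0.48],[0,[0,-0.08,0],-0.6]]';python3 -m inch '[[0,[0,0,0],-0.12],[0,[0,0,0],-0.24],[0,[0,0,0],-0.36],[0,[0,0,0],-0.48],[0,[0,0,0],-0.5]]'; python3 -m inch '[[0,[0,0,0],0],[0,[0,0,0],0],[0,[0,0,0],0],[0,[0,0,0],0],[0,[0,0,0],0]]'; python3 look.py w9;  python3 m3.py w9 .030 .044
python3 - <<'E'
from h import *
W=np.load("w9.npy"); t=read_state()["tcp_pos"]
m=(abs(W[...,2]-t[2])<.02)&(W[...,0]>t[0]+.03); P=W[m]
print(len(P),rect(P),P.max(0),np.percentile(P,99,axis=0),np.median(P,0),P.min(0))
E
```

```text
t: 12.22
tcp_pos: [0.5561, 0.2956, 0.0043]
tcp_rot: [0.535, 0.459, 0.532, -0.469]
wrist_force: [-0.6, -1.0, 0.1]
opening: 0.0596
t: 12.63
tcp_pos: [0.5568, 0.2958, 0.0054]
tcp_rot: [0.536, 0.46, 0.531, -0.468]
wrist_force: [0.4, -0.4, 1.8]
opening: 0.0319
t: 13.05
tcp_pos: [0.5558, 0.2951, 0.1155]
tcp_rot: [0.535, 0.459, 0.532, -0.469]
wrist_force: [1.6, -0.4, 0.2]
opening: 0.0316
t: 13.47
tcp_pos: [0.5755, 0.0968, 0.1564]
tcp_rot: [-0.371, -0.597, -0.37, 0.607]
wrist_force: [1.4, 0.5, -2.6]
opening: 0.032
t: 13.88
tcp_pos: [0.5753, 0.0141, 0.1564]
tcp_rot: [-0.172, -0.681, -0.174, 0.691]
wrist_force: [-0.3, -0.1, -1.7]
opening: 0.0324
t: 14.3
tcp_pos: [0.5751, 0.0142, 0.1564]
tcp_rot: [0.005, -0.702, 0.001, 0.712]
wrist_force: [0.3, -1.0, -0.2]
opening: 0.0323
t: 14.72
tcp_pos: [0.5751, 0.0142, 0.1564]
tcp_rot: [0.005, -0.702, 0.001, 0.712]
wrist_force: [-0.0, -0.3, -1.2]
opening: 0.0322
(14.7667, array([0.5751, 0.0142, 0.1564]), 'jawdir', -1.579, 'tilt', array([-0.013,  0.006, -1.   ]), 'F', array([-0.6,  0.5, -1.9]), 'open', 0.0321, 'q7', np.float64(-1.81))
[ 298    0  214    7 1068] ([720.6, -104.5], [3.0, 169.0], 1.558) [ 0.7231 -0.0201  0.044 ]
[146  97  33  14 374] ([647.0, 93.6], [11.0, 24.0], 1.563) [0.6527 0.1056 0.044 ]
[248  97  29  14 325] ([646.3, 8.7], [11.0, 24.0], 1.563) [0.652  0.0206 0.044 ]
[345  96  34  14 380] ([646.5, -75.9], [11.0, 24.0], 1.561) [ 0.6521 -0.0637  0.044 ]
[ 335  124   35   99 2365] ([580.1, -75.5], [26.0, 96.0], -0.003) [ 0.628  -0.0624  0.0392]
[163 233  28  18 384] ([514.6, 94.2], [13.0, 25.0], 1.53) [0.5211 0.1065 0.044 ]
[333 233  28  18 392] ([514.0, -75.6], [13.0, 24.0], -1.566) [ 0.5203 -0.0634  0.044 ]
5459 ([622.3, 13.5], [34.0, 34.0], -0.003) [0.63958131 0.03060554 0.17640418] [0.63935976 0.03005178 0.17607762] [0.62355595 0.01337553 0.16584604] [ 0.60512105 -0.0036263   0.15445969]
```

```bash
python3 -m inch '[[0,[0.0027,-0.0045,-0.02],0.004],[0,[0.0027,-0.0045,-0.05],0.004],[0,[0.0027,-0.0045,-0.075],0.004],[0,[0.0027,-0.0045,-0.09],0.004],[0,[0.0027,-0.0045,-0.09],0.004]]'; python3 -m inch '[[0,[0,0,0],0],[0,[0,0,0],0],[0,[0,0,0],0],[0,[0,0,0],0],[0,[0,0,0],0]]'; python3 -c "
from h import *;print(tool())"
```

```text
t: 15.18
tcp_pos: [0.5747, 0.0092, 0.0627]
tcp_rot: [0.003, -0.7, -0.001, 0.714]
wrist_force: [-0.6, 0.5, -1.2]
opening: 0.0322
t: 15.6
tcp_pos: [0.5755, 0.0093, 0.0639]
tcp_rot: [0.003, -0.701, -0.001, 0.714]
wrist_force: [-0.4, 0.8, -1.3]
opening: 0.0322
(15.6, array([0.5755, 0.0093, 0.0639]), 'jawdir', -1.574, 'tilt', array([-0.018,  0.005, -1.   ]), 'F', array([-0.4,  0.8, -1.3]), 'open', 0.0322, 'q7', np.float64(-1.85))
```

```bash
python3 -m inch '[[0,[0.0027,0.0003,-0.006],0],[0,[0.0027,0.0003,-0.012],0],[0,[0.0027,0.0003,-0.018],0],[0,[0.0027,0.0003,-0.02],0],[0,[0.0027,0.0003,-0.02],0]]'; python3 -m inch '[[0,[0,0,-0.005],0],[0,[0,0,-0.01],0],[0,[0,0,-0.015],0],[0,[0,0,-0.017],0],[0,[0,0,-0.017],0]]'; python3 -m inch '[[0,[0,0,-0.005],0],[0,[0,0,-0.01],0],[0,[0,0,-0.015],0],[0,[0,0,-0.018],0],[0,[0,0,-0.018],0]]'; python3 -c "
from h import *;print(tool())"
```

```text
t: 16.02
tcp_pos: [0.5772, 0.0095, 0.0426]
tcp_rot: [0.003, -0.7, -0.001, 0.714]
wrist_force: [0.1, 0.2, -1.9]
opening: 0.0319
t: 16.43
tcp_pos: [0.5773, 0.0096, 0.0249]
tcp_rot: [0.003, -0.7, -0.001, 0.714]
wrist_force: [2.1, -0.1, -3.6]
opening: 0.0318
t: 16.85
tcp_pos: [0.5778, 0.0096, 0.015]
tcp_rot: [0.002, -0.699, 0.001, 0.715]
wrist_force: [-19.2, -2.2, 58.5]
opening: 0.032
(16.85, array([0.5778, 0.0096, 0.015 ]), 'jawdir', -1.575, 'tilt', array([-0.022,  0.002, -1.   ]), 'F', array([-19.2,  -2.2,  58.5]), 'open', 0.032, 'q7', np.float64(-1.88))
```

```bash
python3 -m inch '[[0.65,[0,0,0],0],[0.65,[0,0,0],0],[0.65,[0,0,0],0],[0.65,[0,0,0],0],[0.65,[0,0,0.005],0]]'; python3 -m inch '[[0.65,[0,0,0.03],0],[0.65,[0,0,0.06],0],[0.65,[0,0,0.09],0],[0.65,[0,0.0,0.115],0],[0.65,[0,0.0,0.115],0]]'; python3 -m inch '[[0.7,[-0.015,0.03,0],0.12],[0.7,[-0.03,0.06,0],0.24],[0.7,[-0.045,0.09,0],0.36],[0.7,[-0.06,0.12,0],0.48],[0.7,[-0.075,0.15,0],0.6]]';  python3 -m inch '[[0.7,[-0.01,0.03,0],0.12],[0.7,[-0.02,0.06,0],0.24],[0.7,[-0.03,0.09,0],0.36],[0.7,[-0.047,0.12,0],0.48],[0.7,[-0.047,0.13,0],0.6]]';python3 -m inch '[[0.7,[0,0,0],0.12],[0.7,[0,0,0],0.225],[0.7,[0,0,0],0.225],[0.7,[0,0,0],0.225],[0.7,[0,0,0],0.225]]';  python3 look.py w10; python3 m3.py w10 .0085 .036
```

```text
t: 17.27
tcp_pos: [0.576, 0.0094, 0.0182]
tcp_rot: [0.002, -0.698, 0.001, 0.716]
wrist_force: [-0.2, -0.1, 0.1]
opening: 0.0555
t: 17.68
tcp_pos: [0.5795, 0.0098, 0.1382]
tcp_rot: [0.002, -0.701, 0.001, 0.713]
wrist_force: [0.7, 0.6, 0.6]
opening: 0.0552
t: 18.1
tcp_pos: [0.503, 0.1607, 0.1372]
tcp_rot: [-0.21, -0.669, -0.208, 0.682]
wrist_force: [0.3, 0.5, -1.1]
opening: 0.06
t: 18.52
tcp_pos: [0.4512, 0.2962, 0.1368]
tcp_rot: [-0.405, -0.574, -0.402, 0.587]
wrist_force: [-0.9, -0.1, 0.8]
opening: 0.0601
t: 18.93
tcp_pos: [0.4512, 0.2954, 0.1362]
tcp_rot: [-0.468, -0.526, -0.463, 0.539]
wrist_force: [0.3, 0.2, -0.7]
opening: 0.0599
(18.9833, array([0.4513, 0.2955, 0.1363]), 'jawdir', -0.134, 'tilt', array([-0.01 , -0.017, -1.   ]), 'F', array([-0.4, -0.5, -0.2]), 'open', 0.0599, 'q7', np.float64(-1.1))
[ 241   98   39  131 4778] ([456.1, 307.6], [33.0, 124.0], 1.421) [0.4811 0.3708 0.0298]
[ 152  168   37   92 2411] ([363.6, 269.3], [31.0, 97.0], 1.409) [0.3859 0.3192 0.0138]
[ 430  286   60   54 1634] ([671.2, 122.0], [47.0, 96.0], -0.868) [0.6859 0.1444 0.0216]
[ 226  303  100   44 2943] ([451.5, 120.6], [51.0, 111.0], -0.018) [0.5072 0.1457 0.0219]
[ 363  341   49   43 1331] ([575.4, 53.7], [53.0, 60.0], 1.534) [0.6011 0.0846 0.0217]
```

```bash
python3 -m inch '[[0.7,[0.005,0.0115,-0.03],-0.016],[0.7,[0.005,0.0115,-0.06],-0.016],[0.7,[0.005,0.0115,-0.09],-0.016],[0.7,[0.005,0.0115,-0.12],-0.016],[0.7,[0.005,0.0115,-0.13],-0.016]]' 40; python3 -m inch '[[0.7,[0,0,0],0],[0,[0,0,0],0],[0,[0,0,0],0],[0,[0,0,0],0],[0,[0,0,0],0]]' 60;python3 -m inch '[[0,[0,0,0],0],[0,[0,0,0],0],[0,[0,0,0.03],0],[0,[0,0,0.06],0],[0,[0,0,0.09],0]]' 60; python3 -m inch '[[0,[0.025,-0.03,0.03],-0.12],[0,[0.05,-0.06,0.05],-0.24],[0,[0.075,-0.1,0.06],-0.36],[0,[0.1,-0.13,0.06],-0.48],[0,[0.124,-0.16,0.06],-0.6]]'; python3 -m inch '[[0,[0,-0.02,0],-0.12],[0,[0,-0.04,0],-0.24],[0,[0,-0.053,0],-0.36],[0,[0,-0.053,0],-0.48],[0,[0,-0.053,0],-0.6]]';python3 -m inch '[[0,[0,0,0],-0.12],[0,[0,0,0],-0.22],[0,[0,0,0],-0.22],[0,[0,0,0],-0.22],[0,[0,0,0],-0.22]]'; python3 look.py w11;  python3 m3.py w11 .030 .044
python3 - <<'E'
from h import *
W=np.load("w11.npy"); t=read_state()["tcp_pos"]
m=(abs(W[...,2]-t[2])<.02)&(W[...,0]>t[0]+.03); P=W[m]
print(len(P),rect(P),P.max(0),np.percentile(P,99,axis=0),np.median(P,0),P.min(0))
E
```

```text
t: 19.4
tcp_pos: [0.4542, 0.3044, 0.0024]
tcp_rot: [-0.463, -0.527, -0.459, 0.545]
wrist_force: [0.1, -1.5, -0.8]
opening: 0.0596
t: 19.82
tcp_pos: [0.4555, 0.3054, 0.0043]
tcp_rot: [-0.463, -0.529, -0.458, 0.544]
wrist_force: [-0.5, -0.1, 3.6]
opening: 0.0321
t: 20.23
tcp_pos: [0.4549, 0.305, 0.095]
tcp_rot: [-0.463, -0.528, -0.459, 0.545]
wrist_force: [-0.4, 0.3, -0.7]
opening: 0.0321
t: 20.65
tcp_pos: [0.5742, 0.1511, 0.1566]
tcp_rot: [-0.28, -0.642, -0.28, 0.657]
wrist_force: [0.7, -0.0, -1.5]
opening: 0.0324
t: 21.07
tcp_pos: [0.5741, 0.0963, 0.1564]
tcp_rot: [-0.07, -0.696, -0.074, 0.711]
wrist_force: [-0.1, 0.5, -1.0]
opening: 0.0322
t: 21.48
tcp_pos: [0.5739, 0.0964, 0.1564]
tcp_rot: [0.007, -0.7, 0.002, 0.714]
wrist_force: [1.0, -0.0, -0.6]
opening: 0.0323
(21.5333, array([0.5739, 0.0965, 0.1564]), 'jawdir', -1.584, 'tilt', array([-0.02 ,  0.009, -1.   ]), 'F', array([-0.1, -0.7, -1.5]), 'open', 0.0322, 'q7', np.float64(-1.97))
[439  91  42  15 435] ([646.5, -76.1], [12.0, 26.0], 1.561) [ 0.6522 -0.0633  0.044 ]
[342  93  35  14 377] ([646.4, 8.9], [11.0, 25.0], 1.557) [0.652  0.0214 0.044 ]
[244  94  29  14 341] ([646.7, 93.8], [11.0, 24.0], 1.558) [0.6524 0.1058 0.044 ]
[ 420  120   43  100 2457] ([580.0, -75.2], [27.0, 96.0], -0.003) [ 0.628  -0.0619  0.0392]
[ 332  125   37   93 2465] ([579.8, 9.1], [29.0, 90.0], -0.004) [0.6247 0.0237 0.0397]
[331 231  28  18 398] ([513.6, 9.4], [13.0, 24.0], -1.556) [0.52   0.0216 0.0439]
[415 231  32  17 419] ([513.4, -75.7], [12.0, 25.0], 1.557) [ 0.5196 -0.063   0.044 ]
5744 ([621.6, 95.7], [34.0, 36.0], -0.008) [0.63950097 0.1127494  0.17637972] [0.63929823 0.11212861 0.17608382] [0.62316051 0.09557159 0.16690329] [0.60397085 0.07853187 0.15339431]
```

```bash
python3 -m inch '[[0,[0.004,-0.0018,-0.02],0.006],[0,[0.004,-0.0018,-0.04],0.006],[0,[0.004,-0.0018,-0.06],0.006],[0,[0.004,-0.0018,-0.075],0.006],[0,[0.004,-0.0018,-0.085],0.006]]'; python3 -m inch '[[0,[0.002,0,-0.01],0],[0,[0.002,0,-0.02],0],[0,[0.002,0,-0.025],0],[0,[0.002,0,-0.025],0],[0,[0.002,0,-0.025],0]]'; python3 -c "
from h import *;print(tool())"
```

```text
t: 21.95
tcp_pos: [0.5769, 0.0945, 0.0695]
tcp_rot: [0.005, -0.699, -0.001, 0.715]
wrist_force: [-0.3, -0.4, -1.2]
opening: 0.0321
t: 22.37
tcp_pos: [0.5791, 0.0946, 0.0447]
tcp_rot: [0.005, -0.699, -0.001, 0.715]
wrist_force: [0.2, -0.5, -0.8]
opening: 0.0324
(22.3667, array([0.5791, 0.0946, 0.0447]), 'jawdir', -1.577, 'tilt', array([-0.023,  0.008, -1.   ]), 'F', array([ 0.2, -0.5, -0.8]), 'open', 0.0324, 'q7', np.float64(-2.01))
```

```bash
python3 -m inch '[[0,[-0.002,-0.0003,-0.005],0],[0,[-0.002,-0.0003,-0.01],0],[0,[-0.002,-0.0003,-0.015],0],[0,[-0.002,-0.0003,-0.019],0],[0,[-0.002,-0.0003,-0.019],0]]'; python3 -m inch '[[0,[0,0,-0.005],0],[0,[0,0,-0.01],0],[0,[0,0,-0.014],0],[0,[0,0,-0.014],0],[0,[0,0,-0.014],0]]'; python3 -c "
from h import *;print(tool())"
```

```text
t: 22.78
tcp_pos: [0.5769, 0.0943, 0.0249]
tcp_rot: [0.005, -0.699, -0.001, 0.715]
wrist_force: [1.1, -0.2, -2.5]
opening: 0.0324
t: 23.2
tcp_pos: [0.577, 0.0943, 0.0142]
tcp_rot: [0.004, -0.699, -0.0, 0.715]
wrist_force: [-7.9, -1.0, 25.3]
opening: 0.032
(23.2, array([0.577 , 0.0943, 0.0142]), 'jawdir', -1.577, 'tilt', array([-0.024,  0.007, -1.   ]), 'F', array([-7.9, -1. , 25.3]), 'open', 0.032, 'q7', np.float64(-2.03))
```

```bash
python3 -m inch '[[0.65,[0,0,0],0],[0.65,[0,0,0],0],[0.65,[0,0,0],0],[0.65,[0,0,0],0],[0.65,[0,0,0.005],0]]'; python3 -m inch '[[0.65,[0,0,0.03],0],[0.65,[0,0,0.06],0],[0.65,[0,0,0.09],0],[0.65,[0,0.0,0.12],0],[0.65,[0,0.0,0.13],0]]'; python3 -m inch '[[0.7,[-0.02,0.02,0],0.12],[0.7,[-0.05,0.04,0],0.24],[0.7,[-0.08,0.06,0],0.36],[0.7,[-0.11,0.08,0],0.48],[0.7,[-0.13,0.1,0],0.6]]';  python3 -m inch '[[0.7,[-0.02,0.01,0],0.12],[0.7,[-0.04,0.02,0],0.24],[0.7,[-0.06,0.03,0],0.36],[0.7,[-0.075,0.04,0],0.48],[0.7,[-0.075,0.04,0],0.6]]';python3 -m inch '[[0.7,[0,0,0],0.12],[0.7,[0,0,0],0.21],[0.7,[0,0,0],0.21],[0.7,[0,0,0],0.21],[0.7,[0,0,0],0.21]]';  python3 look.py w12 scale_c mat_c; python3 m3.py w12 .0085 .036
```

```text
t: 23.62
tcp_pos: [0.5758, 0.094, 0.0178]
tcp_rot: [0.004, -0.698, -0.0, 0.717]
wrist_force: [-0.4, -0.5, 0.1]
opening: 0.0552
t: 24.03
tcp_pos: [0.5783, 0.0948, 0.1524]
tcp_rot: [0.005, -0.7, -0.001, 0.714]
wrist_force: [1.0, -0.0, 0.6]
opening: 0.0557
t: 24.45
tcp_pos: [0.4449, 0.1952, 0.1516]
tcp_rot: [-0.209, -0.667, -0.21, 0.684]
wrist_force: [0.3, 0.6, -0.6]
opening: 0.0596
t: 24.87
tcp_pos: [0.3663, 0.237, 0.1512]
tcp_rot: [-0.405, -0.572, -0.401, 0.59]
wrist_force: [-0.5, 0.7, 0.2]
opening: 0.0598
t: 25.28
tcp_pos: [0.3663, 0.2367, 0.151]
tcp_rot: [-0.464, -0.528, -0.458, 0.545]
wrist_force: [0.6, -0.2, -0.3]
opening: 0.0599
(25.3333, array([0.3663, 0.2367, 0.151 ]), 'jawdir', -0.151, 'tilt', array([-0.013, -0.022, -1.   ]), 'F', array([-0.8, -0.6, -0.5]), 'open', 0.06, 'q7', np.float64(-0.98))
scale_c [([0.3596, 0.2463, 0.01], [247, 166], 0.68), ([0.3648, 0.2476, 0.0074], [252, 163], 0.57)]
mat_c []
[ 232   91   33  139 4239] ([360.0, 247.6], [30.0, 139.0], 1.41) [0.3855 0.3184 0.0147]
[  338   224   174   142 11051] ([583.2, 87.2], [138.0, 288.0], -0.705) [0.6483 0.1451 0.036 ]
[ 296  249   30   98 1573] ([408.7, 76.6], [26.0, 137.0], 1.568) [0.4216 0.1453 0.0132]
[ 215  292   37   46 1355] ([318.4, 78.9], [37.0, 56.0], -1.568) [0.3367 0.107  0.0356]
[ 363  341   49   43 1332] ([493.8, -30.8], [57.0, 76.0], 1.464) [0.5196 0.0083 0.0212]
```

View pics/w12.png

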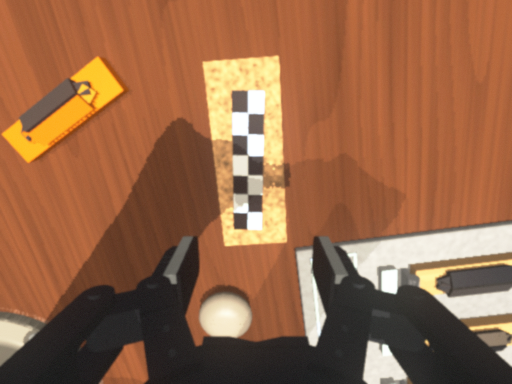

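```bash
python3 - <<'E'
from h import *
W=np.load("w12.npy"); im=cv2.imread("pics/w12.png")
for u,v in [(206,64),(277,59),(284,239),(227,242)]: print(W[v,u].round(4))
h=cv2.cvtColor(im,cv2.COLOR_BGR2HSV)
m=np.zeros(h.shape[:2],bool); m[50:250,195:295]=True
m&=(h[...,2]>150)&(W[...,2]<.02)
m=cv2.morphologyEx(m.astype(np.uint8),cv2.MORPH_CLOSE,np.ones((25,25)));m=cv2.morphologyEx(m,cv2.MORPH_OPEN,np.ones((9,9)))
print(rect(W[m>0]))
E
python3 -m inch '[[0.6,[-0.006,0.011,-0.03],-0.01],[0.6,[-0.006,0.011,-0.06],-0.01],[0.6,[-0.006,0.011,-0.09],-0.01],[0.6,[-0.006,0.011,-0.12],-0.01],[0.6,[-0.006,0.011,-0.12],-0.01]]' 30; python3 -c "
from h import *;print(tool())"
```

```text
[0.3368 0.3449 0.0031]
[0.4011 0.3392 0.0038]
[0.3856 0.1572 0.003 ]
[0.3226 0.1629 0.0033]
([357.5, 250.0], [107.0, 205.0], 1.418)
t: 25.85
tcp_pos: [0.3568, 0.2451, 0.0268]
tcp_rot: [-0.461, -0.526, -0.456, 0.55]
wrist_force: [-0.0, -0.4, 1.7]
opening: 0.0508
(25.85, array([0.3568, 0.2451, 0.0268]), 'jawdir', -0.16, 'tilt', array([-0.022, -0.027, -0.999]), 'F', array([-0. , -0.4,  1.7]), 'open', 0.0508, 'q7', np.float64(-1.24))
```

```bash
python3 -m inch '[[0.6,[0.003,0.0025,-0.008],0],[0.6,[0.003,0.0025,-0.016],0],[0.6,[0.003,0.0025,-0.020],0],[0.6,[0.003,0.0025,-0.020],0],[0.6,[0.003,0.0025,-0.020],0]]' 30;python3 -m inch '[[0,[0,0,0],0],[0,[0,0,0],0],[0,[0,0,0],0],[0,[0,0,0],0],[0,[0,0,0],0]]' 30;  python3 -c "
from h import *;print(tool())"; python3 -m inch '[[0,[0,0,0.00],0],[0,[0,0,0.02],0],[0,[0,0,0.05],0],[0,[0,0,0.09],0],[0,[0,0,0.1],0]]';python3 -c "
from h import *;print(tool())"
```

```text
t: 26.27
tcp_pos: [0.3603, 0.2479, 0.0076]
tcp_rot: [-0.461, -0.527, -0.456, 0.55]
wrist_force: [0.2, 0.7, 0.3]
opening: 0.0513
t: 26.68
tcp_pos: [0.361, 0.2483, 0.0086]
tcp_rot: [-0.461, -0.527, -0.456, 0.55]
wrist_force: [-0.8, -1.6, 5.4]
opening: 0.0281
(26.6833, array([0.361 , 0.2483, 0.0086]), 'jawdir', -0.161, 'tilt', array([-0.019, -0.026, -0.999]), 'F', array([-0.8, -1.6,  5.4]), 'open', 0.0281, 'q7', np.float64(-1.28))
t: 27.1
tcp_pos: [0.3633, 0.2507, 0.1132]
tcp_rot: [-0.461, -0.53, -0.455, 0.547]
wrist_force: [1.7, 0.2, 0.6]
opening: 0.0282
(27.1, array([0.3633, 0.2507, 0.1132]), 'jawdir', -0.16, 'tilt', array([-0.012, -0.022, -1.   ]), 'F', array([1.7, 0.2, 0.6]), 'open', 0.0282, 'q7', np.float64(-1.1))
```

```bash
python3 -m inch '[[0,[0.015,-0.035,0],0.03],[0,[0.03,-0.07,0],0.06],[0,[0.045,-0.105,0],0.09],[0,[0.06,-0.14,0],0.12],[0,[0.07,-0.17,0],0.156]]';python3 -m inch '[[0,[0.003,-0.02,0],0],[0,[0.003,-0.029,0],0],[0,[0.003,-0.029,0],0],[0,[0.003,-0.029,0],0],[0,[0.003,-0.029,0],0]]'; python3 look.py w13 strip; python3 m3.py w13 .08 .2
```

```text
t: 27.52
tcp_pos: [0.4343, 0.0779, 0.1134]
tcp_rot: [-0.503, -0.493, -0.495, 0.509]
wrist_force: [1.7, 0.3, -0.1]
opening: 0.0276
t: 27.93
tcp_pos: [0.437, 0.0508, 0.1135]
tcp_rot: [-0.504, -0.493, -0.495, 0.508]
wrist_force: [0.0, 0.2, -0.9]
opening: 0.0282
(27.9833, array([0.437 , 0.0509, 0.1135]), 'jawdir', -0.001, 'tilt', array([-0.007, -0.024, -1.   ]), 'F', array([-0.6, -0.2, -1.3]), 'open', 0.028, 'q7', np.float64(-0.43))
strip []
[   10   115   496   269 44449] ([437.6, 55.2], [106.0, 118.0], 0.865) [0.5013 0.1203 0.2   ]
```

View pics/w13.png

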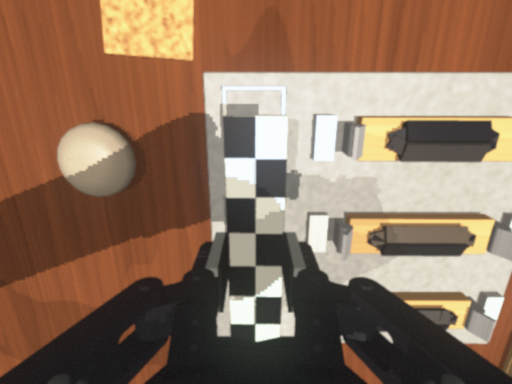

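```bash
python3 - <<'E'
from h import *
W=np.load("w13.npy")
for u,v in [(224,90),(285,90),(226,118),(286,118),(232,200),(283,200)]: print(W[v,u].round(4))
E
python3 -m inch '[[0,[0,0,-0.02],0],[0,[0,0,-0.04],0],[0,[0,0,-0.06],0],[0,[0,0,-0.075],0],[0,[0,0,-0.08],0]]';python3 -c "
from h import *;print(tool())"
```

```text
[0.4127 0.131  0.0109]
[0.4606 0.1309 0.011 ]
[0.4246 0.1192 0.1178]
[0.452  0.1191 0.1168]
[0.4262 0.0791 0.1174]
[0.4518 0.0788 0.1166]
t: 28.45
tcp_pos: [0.4353, 0.0519, 0.0317]
tcp_rot: [-0.504, -0.491, -0.497, 0.508]
wrist_force: [-0.7, 0.2, -1.6]
opening: 0.0278
(28.45, array([0.4353, 0.0519, 0.0317]), 'jawdir', 0.002, 'tilt', array([-0.011, -0.024, -1.   ]), 'F', array([-0.7,  0.2, -1.6]), 'open', 0.0278, 'q7', np.float64(-0.58))
```

```bash
python3 -m inch '[[0,[0.001,0,-0.006],0],[0,[0.001,0,-0.012],0],[0,[0.001,0,-0.0165],0],[0,[0.001,0,-0.0165],0],[0,[0.001,0,-0.0165],0]]'; python3 -m inch '[[0.55,[0,0,0],0],[0.55,[0,0,0],0],[0.55,[0,0,0],0],[0.55,[0,0,0],0],[0.55,[0,0,0],0]]'; python3 -m inch '[[0.55,[0,0,0.02],0],[0.55,[0,0,0.04],0],[0.55,[0,0,0.07],0],[0.55,[0,0,0.11],0],[0.55,[0,0,0.14],0]]'; python3 -m inch '[[0.55,[0.02,0,0.03],0],[0.55,[0.03,0,0.06],0],[0.55,[0.03,-0.03,0.09],0],[0.55,[0.03,-0.06,0.12],0],[0.55,[0.03,-0.06,0.12],0]]';  python3 -m inch '[[0,[0,0,0],0],[0,[0,0,0],0],[0,[0,0,0],0],[0,[0,0,0],0],[0,[0,0,0],0]]'; python3 look.py w14; python3 m3.py w14 .0155 .05
```

```text
t: 28.87
tcp_pos: [0.4368, 0.0525, 0.0157]
tcp_rot: [-0.504, -0.491, -0.497, 0.508]
wrist_force: [-0.8, 1.2, 2.3]
opening: 0.0283
t: 29.28
tcp_pos: [0.4369, 0.0523, 0.0158]
tcp_rot: [-0.504, -0.491, -0.497, 0.508]
wrist_force: [0.1, -0.8, 0.5]
opening: 0.047
t: 29.7
tcp_pos: [0.4371, 0.0527, 0.158]
tcp_rot: [-0.504, -0.492, -0.497, 0.507]
wrist_force: [1.1, -0.2, 0.2]
opening: 0.0467
t: 30.12
tcp_pos: [0.4703, -0.0133, 0.2831]
tcp_rot: [-0.505, -0.495, -0.491, 0.508]
wrist_force: [0.5, 0.2, -0.6]
opening: 0.0465
t: 30.53
tcp_pos: [0.4696, -0.0122, 0.282]
tcp_rot: [-0.505, -0.494, -0.492, 0.508]
wrist_force: [0.1, 0.5, 0.2]
opening: 0.0001
(30.5833, array([ 0.4697, -0.0123,  0.2822]), 'jawdir', -0.004, 'tilt', array([-0.001, -0.027, -1.   ]), 'F', array([-0.8, -0.2,  0.6]), 'open', 0.0, 'q7', np.float64(-0.14))
[ 217   44   27  111 2529] ([437.9, 51.4], [30.0, 140.0], 1.57) [0.453  0.1212 0.0213]
[267  52  13  31 397] ([493.3, 94.0], [16.0, 35.0], -1.56) [0.5012 0.1117 0.022 ]
[ 286   52  135   31 3820] ([593.1, 93.9], [35.0, 169.0], -0.01) [0.6776 0.1111 0.046 ]
[ 454   54   41   50 1161] ([740.9, 77.8], [18.0, 57.0], 1.571) [0.75   0.1065 0.05  ]
[ 117   58   37   50 1411] ([318.5, 75.7], [37.0, 60.0], -1.566) [0.337  0.1055 0.0363]
[266 121  13  27 319] ([492.7, 9.5], [16.0, 36.0], 1.548) [0.501  0.0273 0.022 ]
[ 284  121  125   27 3098] ([592.6, 8.4], [36.0, 169.0], 0.001) [0.6769 0.0264 0.0464]
[ 402  155   69  168 2610] ([721.1, -158.5], [29.0, 280.0], 1.469) [ 0.7499 -0.0201  0.05  ]
[ 282  181  117   27 2690] ([592.4, -75.1], [36.0, 169.0], -0.016) [ 0.6769 -0.0581  0.0463]
[249 312  14  30 303] ([467.2, -304.0], [22.0, 58.0], -1.488) [ 0.4799 -0.2743  0.0446]
```

View pics/w14.png

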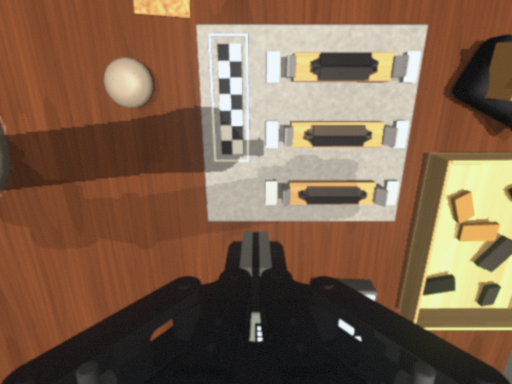

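```bash
python3 -m inch '[[0,[0,-0.04,0],0],[0,[0,-0.08,0],0],[0,[0,-0.12,0],0],[0,[0,-0.16,0],0],[0,[0,-0.2,0],0]]';python3 -m inch '[[0,[0,-0.04,0],0],[0,[0,-0.08,0],0],[0,[0,-0.12,0],0],[0,[0,-0.15,0],0],[0,[0,-0.15,0],0]]';python3 -m inch '[[0,[0,0,0],0],[0,[0,0,0],0],[0,[0,0,0],0],[0,[0,0,0],0],[0,[0,0,0],0]]'; python3 look.py w15 lever_pivot lever_tab record_key_top keypad key_left key_right; python3 m3.py w15 .036 .043; python3 m3.py w15 .031 .043;python3 m3.py w15 .060 .09
```

```text
t: 31.0
tcp_pos: [0.4694, -0.2135, 0.2818]
tcp_rot: [-0.506, -0.494, -0.493, 0.508]
wrist_force: [0.7, 0.6, -0.5]
opening: -0.0002
t: 31.42
tcp_pos: [0.4668, -0.3714, 0.2801]
tcp_rot: [-0.503, -0.495, -0.49, 0.511]
wrist_force: [-0.2, -0.6, 1.1]
opening: 0.0003
t: 31.83
tcp_pos: [0.4674, -0.3699, 0.2803]
tcp_rot: [-0.504, -0.494, -0.491, 0.511]
wrist_force: [-0.4, 0.6, 0.2]
opening: 0.0001
(31.8833, array([ 0.4673, -0.3702,  0.2804]), 'jawdir', -0.011, 'tilt', array([-0.004, -0.029, -1.   ]), 'F', array([0.1, 0.6, 0.7]), 'open', 0.0, 'q7', np.float64(0.46))
lever_pivot [([0.4458, -0.3228, 0.0395], [237, 116], 0.75), ([0.6384, -0.352, 0.0354], [385, 137], 0.2)]
lever_tab [([0.3808, -0.2905, 0.0667], [178, 90], 0.97)]
record_key_top [([0.5903, -0.3028, 0.0351], [352, 98], 0.76)]
keypad [([0.6111, -0.3064, -0.0006], [359, 100], 0.73)]
key_left [([0.6404, -0.2594, 0.0325], [396, 60], 0.69)]
key_right [([0.6408, -0.3516, 0.0342], [387, 136], 0.74)]
[459   0  24  96 373] ([721.3, -249.1], [3.0, 102.0], -1.569) [ 0.723 -0.198  0.043]
[ 327   40   91  115 6226] ([611.5, -305.6], [95.0, 135.0], 1.53) [ 0.6612 -0.237   0.0423]
[ 201   76   73   74 3985] ([446.0, -320.0], [89.0, 90.0], -1.562) [ 0.4909 -0.2751  0.043 ]
[456   0  27  96 629] ([721.2, -248.6], [3.0, 103.0], 1.568) [ 0.723  -0.1968  0.043 ]
[ 324   38   96  119 9137] ([612.0, -306.0], [100.0, 140.0], 1.525) [ 0.6649 -0.2342  0.0423]
[ 201   76   73   74 4007] ([446.0, -320.0], [89.0, 90.0], -1.562) [ 0.4909 -0.275   0.043 ]
[268 191  48  41 385] ([515.4, -451.8], [50.0, 68.0], 0.374) [ 0.5528 -0.4264  0.043 ]
[146 258  80   6 346] ([360.3, -535.6], [3.0, 120.0], 0.002) [ 0.4201 -0.5343  0.043 ]
[134 270  90  13 853] ([359.6, -534.3], [4.0, 119.0], 0.001) [ 0.4192 -0.5321  0.09  ]
```

View pics/w15.png

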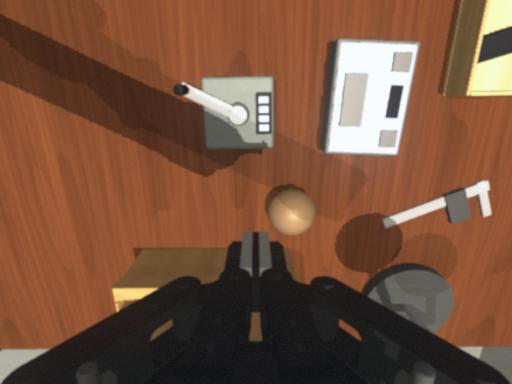

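```bash
python3 -m inch '[[0,[-0.02,0.03,0],0],[0,[-0.04,0.06,-0.01],0],[0,[-0.06,0.09,-0.03],0],[0,[-0.08,0.11,-0.06],0],[0,[-0.088,0.115,-0.1],0]]' 30;python3 -m inch '[[0,[0,0,-0.03],0],[0,[0,0,-0.06],0],[0,[0,0,-0.09],0],[0,[0,0,-0.115],0],[0,[0,0,-0.12],0]]'; python3 -m inch '[[0,[0,0,0],0],[0,[0,0,0],0],[0,[0,0,0],0],[0,[0,0,0],0],[0,[0,0,0],0]]'
```

```text
t: 32.6
tcp_pos: [0.3784, -0.2541, 0.1815]
tcp_rot: [-0.505, -0.494, -0.489, 0.511]
wrist_force: [-0.0, -1.6, -0.7]
opening: 0.0003
t: 33.02
tcp_pos: [0.3756, -0.2524, 0.0581]
tcp_rot: [-0.503, -0.494, -0.492, 0.511]
wrist_force: [-1.8, 0.5, 0.4]
opening: -0.0
t: 33.43
tcp_pos: [0.3766, -0.2531, 0.0594]
tcp_rot: [-0.504, -0.494, -0.491, 0.511]
wrist_force: [-0.3, -0.1, 0.3]
opening: 0.0002
```

```bash
python3 -m inch '[[0,[0.001,-0.015,-0.002],0],[0,[0.002,-0.03,-0.002],0],[0,[0.002,-0.045,-0.002],0],[0,[0.002,-0.06,-0.002],0],[0,[0.002,-0.07,-0.002],0]]'; python3 -m inch '[[0,[0,-0.005,0],0],[0,[0,-0.01,0],0],[0,[0,-0.014,0],0],[0,[0,-0.014,0],0],[0,[0,-0.014,0],0]]'; python3 -c "
from h import *;print(tool())"
```

```text
t: 33.85
tcp_pos: [0.3792, -0.3246, 0.0577]
tcp_rot: [-0.504, -0.495, -0.49, 0.511]
wrist_force: [3.3, 4.4, -1.2]
opening: -0.0
t: 34.27
tcp_pos: [0.3808, -0.3346, 0.0578]
tcp_rot: [-0.503, -0.495, -0.492, 0.509]
wrist_force: [1.5, 10.6, 5.0]
opening: 0.0002
(34.2667, array([ 0.3808, -0.3346,  0.0578]), 'jawdir', -0.009, 'tilt', array([-0.002, -0.025, -1.   ]), 'F', array([ 1.5, 10.6,  5. ]), 'open', 0.0002, 'q7', np.float64(0.4))
```

```bash
python3 -m inch '[[0,[0,-0.004,0],0],[0,[0,-0.004,0],0],[0,[0,-0.004,0],0],[0,[0,-0.004,0],0],[0,[0,-0.004,0],0]]'; python3 look.py w16 lever_tab; python3 -m inch '[[0,[0,0.015,0],0],[0,[0,0.03,0],0],[0,[0,0.05,0],0],[0,[0,0.07,0],0],[0,[0,0.08,0],0]]';python3 -m inch '[[0,[0,0.01,0.01],0],[0,[0,0.01,0.04],0],[0,[0,0.01,0.07],0],[0,[0,0.01,0.1],0],[0,[0,0.01,0.1],0]]'; python3 look.py w17 lever_tab lever_pivot
```

```text
t: 34.68
tcp_pos: [0.3809, -0.3345, 0.0578]
tcp_rot: [-0.502, -0.496, -0.494, 0.508]
wrist_force: [-0.7, 10.5, 6.2]
opening: -0.0001
(34.7333, array([ 0.3809, -0.3345,  0.0578]), 'jawdir', -0.007, 'tilt', array([-0.005, -0.02 , -1.   ]), 'F', array([ 0.6, 10.5,  6.1]), 'open', 0.0003, 'q7', np.float64(0.4))
lever_tab []
t: 35.2
tcp_pos: [0.3809, -0.2522, 0.0579]
tcp_rot: [-0.503, -0.495, -0.495, 0.507]
wrist_force: [0.1, 0.4, -0.9]
opening: -0.0001
t: 35.62
tcp_pos: [0.3848, -0.2444, 0.1636]
tcp_rot: [0.508, 0.495, 0.491, -0.507]
wrist_force: [0.8, -0.1, -1.2]
opening: -0.0001
(35.6667, array([ 0.3833, -0.2438,  0.1612]), 'jawdir', -0.004, 'tilt', array([ 0.002, -0.026, -1.   ]), 'F', array([0.9, 0.3, 0.6]), 'open', 0.0002, 'q7', np.float64(0.36))
lever_tab [([0.3806, -0.29, 0.0668], [249, 235], 0.84)]
lever_pivot [([0.4464, -0.3228, 0.0402], [313, 251], 0.95)]
```

```bash
python3 -m inch '[[0,[0.04,-0.01,0],0],[0,[0.08,-0.02,0],0],[0,[0.12,-0.03,0],0],[0,[0.16,-0.045,0],0],[0,[0.2,-0.06,0],0]]';python3 -m inch '[[0,[0.007,0,-0.02],0],[0,[0.007,0,-0.04],0],[0,[0.007,0,-0.06],0],[0,[0.007,0,-0.08],0],[0,[0.007,0,-0.1],0]]'; python3 -m inch '[[0,[0,0,0],0],[0,[0,0,0],0],[0,[0,0,0],0],[0,[0,0,0],0],[0,[0,0,0],0]]'
python3 - <<'E'
from h import *
print(tool()); im,d=snap("top","top1"); W=cloud("top",d); P=np.load("top0.npy")
for q in ["scale_c","blade_a_c","lever_tab"]: print(q,[(world("top",r["point"]).round(3).tolist(),round(float(r["p"]),2)) for r in landmark_of("top",q)])
E
```

```text
t: 36.18
tcp_pos: [0.5794, -0.3017, 0.1555]
tcp_rot: [-0.503, -0.494, -0.496, 0.508]
wrist_force: [0.1, 0.6, 0.6]
opening: -0.0003
t: 36.6
tcp_pos: [0.5851, -0.3011, 0.052]
tcp_rot: [-0.502, -0.493, -0.497, 0.508]
wrist_force: [-0.7, -0.0, 0.9]
opening: -0.0004
t: 37.02
tcp_pos: [0.586, -0.3015, 0.0535]
tcp_rot: [-0.502, -0.493, -0.496, 0.508]
wrist_force: [-0.4, -0.4, -0.7]
opening: -0.0003
(37.0167, array([ 0.586 , -0.3015,  0.0535]), 'jawdir', -0.003, 'tilt', array([-0.008, -0.021, -1.   ]), 'F', array([-0.4, -0.4, -0.7]), 'open', -0.0003, 'q7', np.float64(0.14))
scale_c [([0.44, 0.048, 0.016], 0.82), ([0.437, 0.049, 0.013], 0.68), ([0.446, -0.32, 0.039], 0.28)]
blade_a_c [([0.44, 0.592, 0.016], 0.73), ([0.58, -0.075, 0.027], 0.51), ([0.64, -0.259, 0.039], 0.36), ([0.576, 0.095, 0.024], 0.23)]
lever_tab [([0.38, -0.291, 0.06], 0.46)]
```

View pics/top1.png

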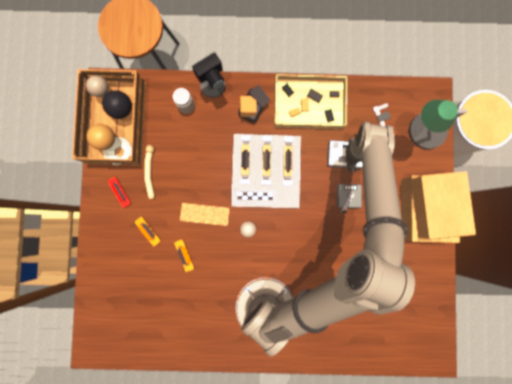

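All three flints sit in the bays (px ~245/267/288, 160), the scale is in the strip (255,196), and the fingers are over the keypad. Now press the key.

```bash
python3 -m inch '[[0,[0.004,-0.003,-0.004],0],[0,[0.004,-0.003,-0.008],0],[0,[0.004,-0.003,-0.011],0],[0,[0.004,-0.003,-0.012],0],[0,[0.004,-0.003,-0.012],0]]'; python3 -m inch '[[0,[0,0,-0.001],0],[0,[0,0,-0.001],0],[0,[0,0,-0.0015],0],[0,[0,0,-0.0015],0],[0,[0,0,-0.0015],0]]'; python3 -m inch '[[0,[0,0,-0.0005],0],[0,[0,0,-0.001],0],[0,[0,0,-0.0015],0],[0,[0,0,-0.0015],0],[0,[0,0,-0.0015],0]]'
```

```text
t: 37.63
tcp_pos: [0.5889, -0.3041, 0.04]
tcp_rot: [-0.501, -0.493, -0.497, 0.508]
wrist_force: [-0.4, 0.4, 0.2]
opening: 0.0001
t: 38.05
tcp_pos: [0.589, -0.304, 0.0388]
tcp_rot: [-0.502, -0.493, -0.497, 0.508]
wrist_force: [0.4, -0.2, 0.5]
opening: -0.0001
t: 38.47
tcp_pos: [0.5891, -0.304, 0.0377]
tcp_rot: [-0.502, -0.493, -0.497, 0.508]
wrist_force: [-1.9, 0.3, 5.4]
opening: -0.0002
```

```bash
python3 -m inch '[[0,[0,0,-0.0005],0],[0,[0,0,-0.001],0],[0,[0,0,-0.002],0],[0,[0,0,-0.002],0],[0,[0,0,-0.002],0]]'; python3 -m inch '[[0,[0,0,-0.0015],0],[0,[0,0,-0.002],0],[0,[0,0,-0.002],0],[0,[0,0,-0.002],0],[0,[0,0,-0.002],0]]'
```

```text
t: 38.88
tcp_pos: [0.5891, -0.304, 0.0371]
tcp_rot: [-0.502, -0.493, -0.497, 0.508]
wrist_force: [-3.8, 1.8, 10.7]
opening: -0.0001
t: 39.3
tcp_pos: [0.5891, -0.3041, 0.037]
tcp_rot: [-0.502, -0.493, -0.497, 0.509]
wrist_force: [-5.3, 2.2, 13.7]
opening: 0.0002
```

```bash
python3 -m inch '[[0,[0,0,-0.002],0],[0,[0,0,-0.002],0],[0,[0,0,-0.002],0],[0,[0,0,-0.002],0],[0,[0,0,-0.002],0]]'; python3 -m inch '[[0,[0,0,0.02],0],[0,[0,0,0.05],0],[0,[0,0,0.08],0],[0,[0,0,0.11],0],[0.55,[0,0,0.12],0]]'; python3 -m inch '[[0.55,[-0.015,0.035,0],0],[0.55,[-0.03,0.07,0],0],[0.55,[-0.045,0.105,0],0],[0.55,[-0.06,0.14,0],0],[0.55,[-0.075,0.175,0],0]]';python3 -m inch '[[0.55,[-0.015,0.035,0],0],[0.55,[-0.03,0.07,0],0],[0.55,[-0.045,0.105,0],0],[0.55,[-0.06,0.14,0],0],[0.55,[-0.075,0.165,0],0]]';python3 -m inch '[[0.55,[0,0,0],0],[0.55,[0,0,0],0],[0.55,[0,0,0],0],[0.55,[0,0,0],0],[0.55,[0,0,0],0]]'; python3 look.py w18 scale_c; python3 m3.py w18 .0155 .05
```

```text
t: 39.72
tcp_pos: [0.5892, -0.304, 0.037]
tcp_rot: [-0.502, -0.492, -0.497, 0.509]
wrist_force: [-4.4, 2.6, 13.8]
opening: -0.0002
t: 40.13
tcp_pos: [0.5918, -0.305, 0.1616]
tcp_rot: [-0.504, -0.494, -0.494, 0.508]
wrist_force: [0.7, -0.4, 1.1]
opening: 0.0107
t: 40.55
tcp_pos: [0.5155, -0.1286, 0.1606]
tcp_rot: [-0.504, -0.494, -0.494, 0.508]
wrist_force: [-0.2, -0.0, 0.6]
opening: 0.047
t: 40.97
tcp_pos: [0.4393, 0.0394, 0.1601]
tcp_rot: [-0.504, -0.493, -0.495, 0.507]
wrist_force: [0.5, 0.8, 0.2]
opening: 0.0469
t: 41.38
tcp_pos: [0.4398, 0.0381, 0.1599]
tcp_rot: [-0.504, -0.494, -0.495, 0.508]
wrist_force: [-0.1, 0.4, -0.1]
opening: 0.0471
(41.4333, array([0.4397, 0.0382, 0.1599]), 'jawdir', -0.004, 'tilt', array([-0.005, -0.023, -1.   ]), 'F', array([-1.5, -0.2,  1.2]), 'open', 0.0471, 'q7', np.float64(-0.32))
scale_c [([0.4344, 0.0502, 0.0148], [249, 162], 0.74), ([0.441, 0.0519, 0.015], [256, 160], 0.59)]
[ 237   86   33  140 4242] ([437.8, 51.9], [30.0, 140.0], -1.571) [0.4528 0.1217 0.0216]
[302  97  20  40 710] ([493.0, 94.2], [16.0, 36.0], -1.569) [0.5011 0.112  0.022 ]
[ 328   97  184   40 6742] ([593.2, 93.7], [36.0, 170.0], -0.003) [0.6783 0.1113 0.0458]
[  99  104   51   65 2510] ([318.6, 76.5], [37.0, 60.0], -1.57) [0.3371 0.1066 0.0369]
[298 184  18  34 541] ([492.6, 9.5], [16.0, 36.0], 1.569) [0.5007 0.0277 0.0214]
[ 322  184  169   40 5534] ([592.8, 9.9], [36.0, 170.0], -0.015) [0.6775 0.027  0.0457]
[ 480  251   32  117 1878] ([721.1, -119.2], [6.0, 137.0], -1.55) [ 0.7253 -0.0506  0.0499]
[ 336  257  135   40 3532] ([603.0, -75.9], [36.0, 148.0], -0.002) [ 0.6769 -0.0577  0.0455]
[357 374  43  10 301] ([596.8, -235.0], [5.0, 50.0], -0.035) [ 0.6218 -0.2325  0.0286]
```

```bash
python3 -m inch '[[0.55,[-0.002,0.0135,-0.03],0],[0.55,[-0.002,0.0135,-0.06],0],[0.55,[-0.002,0.0135,-0.09],0],[0.55,[-0.002,0.0135,-0.12],0],[0.55,[-0.002,0.0135,-0.13],0]]' 30; python3 -m inch '[[0.55,[0.001,0,-0.006],0],[0.55,[0.001,0,-0.012],0],[0.55,[0.001,0,-0.013],0],[0.55,[0.001,0,-0.013],0],[0.55,[0.001,0,-0.013],0]]'; python3 -c "
from h import *;print(tool())"
```

```text
t: 41.9
tcp_pos: [0.4349, 0.051, 0.0265]
tcp_rot: [-0.502, -0.492, -0.496, 0.51]
wrist_force: [-1.0, 0.1, -0.1]
opening: 0.0471
t: 42.32
tcp_pos: [0.4371, 0.0511, 0.0146]
tcp_rot: [-0.502, -0.493, -0.495, 0.509]
wrist_force: [0.5, -0.2, -0.4]
opening: 0.0471
(42.3167, array([0.4371, 0.0511, 0.0146]), 'jawdir', -0.004, 'tilt', array([-0.009, -0.023, -1.   ]), 'F', array([ 0.5, -0.2, -0.4]), 'open', 0.0471, 'q7', np.float64(-0.6))
```

```bash
python3 -m inch '[[0,[0,0,0],0],[0,[0,0,0],0],[0,[0,0,0],0],[0,[0,0,0],0],[0,[0,0,0],0]]' 30; python3 -m inch '[[0,[0,0,0.0],0],[0,[0,0,0.02],0],[0,[0,0,0.05],0],[0,[0,0,0.08],0],[0,[0,0,0.1],0]]'; python3 -m inch '[[0,[-0.015,0.04,0],-0.02],[0,[-0.03,0.08,0],-0.04],[0,[-0.045,0.12,0],-0.06],[0,[-0.06,0.16,0],-0.08],[0,[-0.074,0.195,0],-0.084]]';python3 -m inch '[[0,[0,0,0],0],[0,[0,0,0],0],[0,[0,0,0],0],[0,[0,0,0],0],[0,[0,0,0],0]]'; python3 look.py w19
python3 - <<'E'
from h import *
W=np.load("w19.npy"); t=read_state()["tcp_pos"]
P=W[(abs(W[...,2]-t[2])<.008)&(W[...,1]>t[1]+.03)]; print(len(P),rect(P),P.max(0))
E
```

```text
t: 42.73
tcp_pos: [0.4382, 0.0512, 0.0158]
tcp_rot: [-0.503, -0.493, -0.495, 0.509]
wrist_force: [-1.2, -0.6, 6.3]
opening: 0.0277
t: 43.15
tcp_pos: [0.4392, 0.0516, 0.1184]
tcp_rot: [-0.504, -0.494, -0.494, 0.508]
wrist_force: [0.1, 0.3, 0.1]
opening: 0.0278
t: 43.57
tcp_pos: [0.3648, 0.2476, 0.1189]
tcp_rot: [-0.482, -0.515, -0.472, 0.528]
wrist_force: [0.2, 1.2, -0.4]
opening: 0.0283
t: 43.98
tcp_pos: [0.3654, 0.2459, 0.1187]
tcp_rot: [-0.481, -0.516, -0.471, 0.529]
wrist_force: [0.0, 0.3, -0.6]
opening: 0.028
(44.0333, array([0.3654, 0.2461, 0.1188]), 'jawdir', -0.093, 'tilt', array([-0.004, -0.024, -1.   ]), 'F', array([-0.5,  0.2, -0.5]), 'open', 0.0284, 'q7', np.float64(-1.01))
5220 ([370.8, 295.6], [30.0, 42.0], 1.48) [0.38729638 0.31754176 0.12392122]
```

View pics/w19.png

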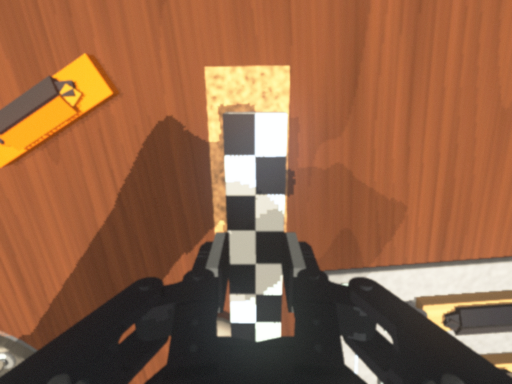

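```bash
python3 -m inch '[[0,[-0.003,0.005,-0.02],0],[0,[-0.003,0.005,-0.045],0],[0,[-0.003,0.005,-0.07],0],[0,[-0.003,0.005,-0.088],0],[0,[-0.003,0.005,-0.09],0]]'; python3 -m inch '[[0,[0.001,0.001,-0.006],0],[0,[0.001,0.001,-0.012],0],[0,[0.001,0.001,-0.018],0],[0,[0.001,0.001,-0.018],0],[0,[0.001,0.001,-0.018],0]]'; python3 -c "
from h import *;print(tool())"
```

```text
t: 44.45
tcp_pos: [0.3608, 0.2484, 0.026]
tcp_rot: [-0.481, -0.514, -0.471, 0.532]
wrist_force: [-0.7, -0.7, -0.6]
opening: 0.028
t: 44.87
tcp_pos: [0.3623, 0.2497, 0.0084]
tcp_rot: [-0.481, -0.514, -0.471, 0.532]
wrist_force: [-0.2, 0.0, -0.7]
opening: 0.028
(44.8667, array([0.3623, 0.2497, 0.0084]), 'jawdir', -0.095, 'tilt', array([-0.009, -0.027, -1.   ]), 'F', array([-0.2,  0. , -0.7]), 'open', 0.028, 'q7', np.float64(-1.24))
```

```bash
python3 -m inch '[[0,[0,0,-0.0015],0],[0.55,[0,0,-0.0005],0],[0.55,[0,0,-0.0005],0],[0.55,[0,0,0],0],[0.55,[0,0,0],0]]'; python3 -m inch '[[0.55,[0,0,0.02],0],[0.55,[0,0,0.05],0],[0.55,[0,0,0.09],0],[0.55,[0,-0.02,0.13],0],[0.55,[0,-0.03,0.16],0]]'; python3 -m inch '[[0.55,[0.02,-0.03,0.02],0],[0.55,[0.03,-0.06,0.05],0],[0.55,[0.04,-0.07,0.08],0],[0.55,[0.04,-0.07,0.1],0],[0.55,[0.04,-0.07,0.1],0]]'; python3 look.py w20 scale_c; python3 m3.py w20 .0085 .036
python3 - <<'E'
from h import *
im,d=snap("top","top2")
for q in ["scale_c","mat_c","lever_tab","hammerstone","antler","blade_a_c"]: print(q,[(world("top",r["point"]).round(3).tolist(),round(float(r["p"]),2)) for r in landmark_of("top",q)])
E
```

```text
t: 45.28
tcp_pos: [0.3625, 0.2497, 0.0085]
tcp_rot: [-0.481, -0.515, -0.471, 0.532]
wrist_force: [-0.4, 0.6, -0.4]
opening: 0.0471
t: 45.7
tcp_pos: [0.3622, 0.2194, 0.1704]
tcp_rot: [-0.481, -0.514, -0.471, 0.531]
wrist_force: [1.4, -0.6, -0.6]
opening: 0.0468
t: 46.12
tcp_pos: [0.4053, 0.1495, 0.2747]
tcp_rot: [-0.482, -0.518, -0.469, 0.529]
wrist_force: [0.5, 0.8, 0.4]
opening: 0.0472
(46.1667, array([0.4037, 0.1496, 0.2724]), 'jawdir', -0.095, 'tilt', array([-0.003, -0.025, -1.   ]), 'F', array([ 0.1,  0.3, -0.6]), 'open', 0.0469, 'q7', np.float64(-0.56))
scale_c [([0.3642, 0.2533, 0.0095], [214, 73], 0.74), ([0.3596, 0.2496, 0.0085], [211, 77], 0.67)]
[ 199   15   29  117 2759] ([363.7, 250.2], [30.0, 139.0], 1.475) [0.3849 0.3209 0.015 ]
[  249   135   209   175 24809] ([541.1, 9.2], [270.0, 290.0], -0.003) [0.6862 0.1444 0.036 ]
[484 157  28  42 562] ([739.9, 82.6], [11.0, 55.0], 1.345) [0.75   0.1089 0.0359]
[183 187  30  41 932] ([318.4, 76.2], [37.0, 61.0], 1.569) [0.3368 0.1067 0.0358]
[ 453  237   46   97 1364] ([721.1, -102.8], [30.0, 172.0], 1.403) [ 0.75   -0.0197  0.036 ]
[361 349  24  35 437] ([577.3, -266.4], [28.0, 67.0], 1.531) [ 0.5924 -0.2329  0.036 ]
scale_c [([0.361, 0.251, 0.005], 0.57), ([0.369, 0.247, 0.007], 0.49), ([0.517, -0.46, 0.0], 0.45)]
mat_c [([0.359, 0.254, 0.009], 0.47), ([0.38, -0.293, 0.063], 0.35), ([0.578, 0.011, -0.003], 0.28)]
lever_tab [([0.578, 0.009, -0.002], 0.47), ([0.378, -0.292, 0.06], 0.45)]
hammerstone [([0.514, -0.46, 0.002], 0.66)]
antler [([0.514, 0.48, -0.002], 0.75), ([0.612, -0.306, 0.001], 0.2)]
blade_a_c [([0.577, -0.075, 0.03], 0.69), ([0.438, 0.591, 0.015], 0.54), ([0.577, -0.074, 0.026], 0.49)]
```

View pics/w20.png

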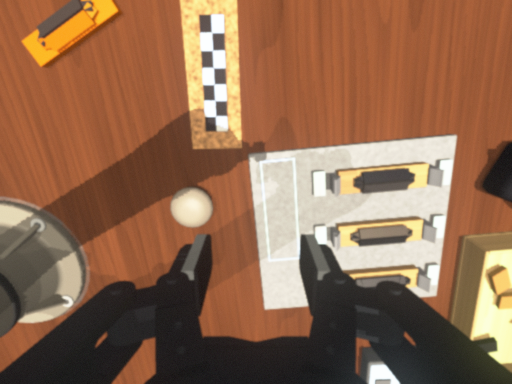

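```bash
python3 -m inch '[[0.55,[0,0,0],0],[0.55,[0,0,0],0],[0.55,[0,0,0],0],[0.55,[0,0,0],0],[0.55,[0,0,0],0]]'; python3 -c "
from bench import *;print(sign_off())"
```

```text
t: 46.98
tcp_pos: [0.4017, 0.1496, 0.2696]
tcp_rot: [-0.481, -0.514, -0.472, 0.531]
wrist_force: [-0.8, -0.4, 0.3]
opening: 0.0472
the job is handed in; nothing more can be done
None
```

I did every step of the job and handed it in at t ≈ 47 s; `sign_off()` gives no verdict, so success isn't confirmed.

**What I did**
- **Flints:** I snapped all three carriers into their own bays with pushes of about 25–58 N, above the suggested 6–15 N. They measured within about 1 mm of the bay centres.
- **Scale, for the photograph:** it was inside the strip, about 1 mm off centre, and still there just before and just after the key press.
- **Lever:** I pushed it until it would not go further (10.5 N, above the 3.6 N spring), then let it spring back. The angle itself could not be read; the force and finger position agree with the stop.
- **Wide key:** I pressed it at about 11–14 N for over 0.8 s, with the fingers about 25 mm clear of the small keys.

**Last checks**
- **Scale, at the end:** it lies flat on the cork mat, about 2 mm off centre and about 0.01 rad off the mat's length.
- **Flints and lever:** the flints are still in their clips, and the lever tab was seen back at its rest position.
- **Hammerstone and antler:** they measured within 3 mm of where they started.
- **Disagreements:** some network hits at the end were plainly false, such as a lever tab at the bed and a blade where the red look-alike lies. I ignored these in favour of the pictures and depth readings.

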